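# Release the snack box catch and pack the cheese head to tail

### The job

The dial of the white snack box has jammed: with the handle end of the bamboo spoon, push in the spring catch through the round release hole until the lid springs open, and lay the spoon flat on the bench again, bowl up. Then take the cheese wedge out of the box and pack it into the lunchbox beside the wedge already there, head to tail, so that both lie flat side by side in the cheese compartment. Leave the bottle, the snack cup and the ramekin where they stand.

Things in the scene. Friction and masses are not known exactly. Their poses are not given: they have to be found in the camera images.
- snackbox: White steel box fixed on the bench, 180 x 180 mm, walls 3 mm thick and 74 mm high, 5 mm lid with clear window (top at 79 mm). Origin: centre of its underside. The -x face is the front, with the release hole and, 52 mm to +y of it, the jammed dial (16 mm proud); +x points through the hole into the box; lid hinged on the +x wall. Lock case inside the front wall: to x = -55, y +-20 mm.
- release_hole (a point): Centre of the round release hole, 21 mm across, with a dark ring round it, in the outer face of the snack box's front wall, 44 mm above the bench (box frame: x -90, y 0 mm); axes as the box. The hole runs level along the box's +x.
- latch: Brass plate of the spring catch, behind the hole. Origin: middle of the plate's front face, on the hole's axis, 16 mm inside the outer face of the wall (box frame: x -74 mm at rest). Pushed along the box's +x it gives way by at most 12 mm, against 3 N at first and 8 N fully in; it frees the lid after about 5 mm and springs back when let go.
- lid (a joint): Angle of the lid: 0 closed; once freed it is swung by a spring, within about 2 s, up and over its hinge to 1.85 (leaning back 16 degrees past upright) and stays there.
- spoon: Bamboo spoon, 171 mm long, 35 g, flat on the bench. Straight round handle (dowel of 14 mm diameter, domed end) along its x axis, 7 mm above the underside; round bowl 42 mm wide, 14 mm high. Origin: on the underside below the handle, at the balance point; the handle's end lies at x = +90 mm, the bowl's centre at x = -60 mm, bare handle from x = -39 mm.
- wedge: Hard yellow cheese wedge, 85 g, 46 mm tall, sides upright, on the snack box floor (3 mm above the bench). In plan 62 mm long (x), 38 mm wide at the head (x = -31 mm, red wax) and 20 mm at the tail (x = +31 mm). Side y = -14.5 mm is straight along x; the other slants from y = +23.5 mm at the head to +5.5 mm at the tail. Origin: on the underside.
- wedge_narrow (a point): Foot of the wedge's narrow end (tail): x = +31, y = -4.5 mm in its frame, on the underside.
- wedge_packed: A second wedge of the same shape, size and frame, which already lies in the lunchbox's cheese compartment, its straight side along the inner divider (the compartment's -y wall), its head towards the lunchbox's -x and its tail towards +x.
- packed_narrow (a point): Foot of the packed wedge's narrow end: x = +31, y = -4.5 mm in its frame.
- bento: Blue lunchbox fixed on the bench, open like a book: base 200 (x) by 140 mm (y), rim and dividers 30 mm high, 3 mm thick, floor 3 mm; its lid lies flat on its -y side (to y = -216 mm, 16 mm high). Origin: centre of the base's underside. Cheese compartment in the -x, +y corner; the one to its +x holds crackers and a round cheese (under 20 mm high, from x = +25 mm), the one to its -y grapes.
- cheese_bay (a point): Centre of the floor of the cheese compartment, 3 mm above the bench; axes as the lunchbox. Inside it measures 68 mm (x) by 67 mm (y). The new wedge goes into its +y half with its straight side along the +y wall and its tail towards -x.
- drink_bottle: Stainless steel drink bottle, 68 mm across, 215 mm tall, upright. Origin: centre of the underside.
- snack_cup: Green silicone snack cup, 74 mm across, 55 mm tall, upright. Origin: centre of the underside.
- ramekin: White ceramic ramekin, 86 mm across, 45 mm tall, upright. Origin: centre of the underside.
There are look-alikes about, which are no part of the job. Several things look just like the spoon: the one meant starts nearest to the robot's base.

How it is judged:
By the outcome, as a careful person would: the job done as asked, in the order asked, and still so for the second after the job is handed in, with the robot touching nothing.
It also fails if it takes over 61 s, if anything falls off the work surface, if the arm or the gripper's body presses on something with over 40 N, if the wrist force passes 120 N, or if a joint passes its speed limit or range.

### The arm

A 6-joint arm with a two-finger parallel gripper is mounted at the origin on the work surface. World frame = base frame: x ahead of the robot, y to its left, z up, the work surface at z = 0. Lengths are in mm, angles in rad, forces in N, time in s.
With the tool pointing down it reaches from about 225 to 725 mm from the base axis. Payload 3.1 kg.
Tool frame: the origin (TCP) lies on the centre line of the jaws, within the pads' length; the fingertips stand 11 mm ahead of it and the grasp point (between the pads) lies 8 mm behind it (tcp_to_tips is the distance from the TCP to the fingertips, in mm); z points along the fingers, y is the line along which they close (so a half turn about z gives the same grasp; the last joint's range is limited). The gripper opens to 85 mm and grips with 20 to 120 N. Pads are 22 mm wide; open, the fingers measure 114 mm over their backs; the gripper's body (76 mm by 85 mm) begins 54 mm behind the grasp point. The pads swing forward as they close: fully open they stand 13 mm farther back than shut.
Start: joints at [1.12, 0.048, 0.099, 1.622, 0, 1.443], TCP at [166.549, 497.874, 220.712] pointing down, gripper open.
Joint ranges: [-2.91, 2.91], [-0.99, 1.94], [-1.21, 1.42], [-2.12, 2.29], [-1.49, 1.47], [-3.14, 3.14]. Speed limits (rad/s): [2.79, 2.79, 3.14, 3.14, 3.14, 3.14].

### API

Orientations are given as a unit quaternion [w, x, y, z].
In Python, from workcell import * gives the robot as it stands.
- The arm moves only by the tool play_rows, never from a script. Its argument "increments" is a list of rows, each an object with "dp": the shift along the tool's x, y, z in cm, a list of three; "turn": the turn, a rotation vector about the tool's x, y, z in degrees, a list of three. A call has 1 to 10 rows; each row is the pose to reach, as a shift and turn from the pose commanded when the call began, along the tool's axes at that moment; what a row does not reach only later rows make up. A row lasts 1/12 s, in which the tool goes at most 41.7 mm and 7.16 degrees, less where a joint would pass 70% of its speed; a pose out of reach is approached as far as the arm can. A call with a gripper value outside its range is refused whole. "fingers" is the finger opening in cm, from 0 to 8.54, set as the call begins (left out, the last holds). The fingers move at their own pace and stop on an object; "grip_force" is the grip in N (left out, the last holds). Time passes only in rows, so rows that repeat a pose let the fingers close. It gives the time, the measured TCP pose, the force, the opening and the grip force at its end, in the units of the state.
- get_obs(): the state, without advancing time (a new reading comes with each control period).
- grab_frame(name): name is "scene" or "top"; returns a dict with "image" (420x560x3 uint8, blue, green, red), "z_map" (420x560 float32, mm along the optical axis (not along the pixel's ray), 0 where there is no reading), "camera_matrix" (3x3 intrinsics, pixels), "rvec" (rotation vector, rad) and "tvec" (3), from world to camera coordinates, as OpenCV has them. Camera axes: x right, y down, z forward; pixel columns grow to the right and rows downward; lengths in mm; the calibration is good to about 2 mm. A picture is of the moment at which its call begins.
- sign_off(): hands the job in; it is judged then, once.
Trained networks look in a picture, given as the dict that the camera call returned (one of the last four; its "shot" number tells which), for a name from the list of things; names that differ only in an ending like _2 or _b are one class to them, and where a whole thing is asked for, a point or a joint stands for the part that bears it (a point fixed in the world has none). Each returns a list of dicts, best first, with "confidence" (0 to 1); they miss things now and then, are a little off and sometimes report something else, mostly with a low value. They report only what shows in the picture. A call takes as long as a camera call. They do not tell look-alikes from the thing itself.
- silhouettes(picture, thing): "region" (420x560 bool, what is visible of it) and "point" ([row, column] in pixels, amid what is visible of it).
- landmark_of(picture, thing): "point" ([row, column] in pixels: a listed point, or the origin of a listed thing).
The state is a dict: "time": time; "joint_pos": joint angles; "dq": joint speeds; "tau": joint torques, N m; "ee_pos": TCP position; "ee_rot": TCP orientation; "wrist_force": force on the tool from outside, world axes, zero at the start; "torque": the same for the moment, N m; "grip_width": opening from 0.0 (shut) to 1.0 (fully open); "grip_force": force on a finger pad.
Only numpy, scipy, OpenCV 4.12 (cv2) and the standard library are available. Lean on these libraries where they do the work, as an engineer would, in place of code of your own. Each camera call takes 0.05 s, during which the arm holds its last target. There are 200 camera calls.

## Working session

There is one attempt and no reset: what is moved stays moved. The work goes in short steps, Python scripts to look and compute and a tool call to move; the robot and the scene stay as the last step left them, time stands still between calls to the robot, and variables do not carry over. Pictures are saved under pics/ and viewed, at most 10 in all, crops included, and the job is handed in when it is done.

Besides the shell and the picture viewer there is one more tool, called after ">>>" by a JSON object that holds its "fn" and its "kwargs". play_rows: Moves the arm, as the interface text tells. Its arguments: {"type":"object","properties":{"increments":{"type":"array","items":{"type":"object","properties":{"dp":{"type":"array","items":{"type":"number"}},"turn":{"type":"array","items":{"type":"number"}}}}},"fingers":{"type":"number"},"grip_force":{"type":"number"}},"required":["increments"]}

```bash
mkdir -p pics
cat > h.py <<'E'
from workcell import *
import numpy as np, cv2
from scipy.spatial.transform import Rotation as R
def ray(f,p):
    K=f['camera_matrix'];Rm=cv2.Rodrigues(np.array(f['rvec'],float))[0];t=np.array(f['tvec'],float).ravel()
    c=-Rm.T@t; d=Rm.T@np.linalg.solve(K,[p[1],p[0],1.]); return c,d
def onz(f,p,z):
    c,d=ray(f,p); return c+d*(z-c[2])/d[2]
def cloud(f):
    z=f['z_map'];K=f['camera_matrix'];Rm=cv2.Rodrigues(np.array(f['rvec'],float))[0];t=np.array(f['tvec'],float).ravel()
    v,u=np.mgrid[:z.shape[0],:z.shape[1]]
    P=np.stack([(u-K[0,2])/K[0,0]*z,(v-K[1,2])/K[1,1]*z,z],-1)
    return (P-t)@Rm
E
cat > a.py <<'E'
from h import *
np.set_printoptions(precision=1,suppress=True)
F={n:grab_frame(n) for n in('scene','top')}
for n,f in F.items():
    cv2.imwrite(f'pics/{n}0.png',f['image']); C=cloud(f)
    print(n,'cam',ray(f,(210,280))[0])
    for t in ['snackbox','spoon','wedge','wedge_packed','bento','drink_bottle','snack_cup','ramekin']:
        for s in silhouettes(f,t):
            m=s['region']&(f['z_map']>0); r,c=s['point']; print(' S',t,round(s['confidence'],2),[int(r),int(c)],m.sum(),np.median(C[m],0) if m.any() else '')
    for t,z in [('snackbox',0),('release_hole',44),('spoon',0),('wedge',3),('wedge_narrow',3),('packed_narrow',3),('wedge_packed',3),('bento',0),('cheese_bay',3),('latch',44)]:
        for s in landmark_of(f,t): print(' L',t,round(s['confidence'],2),np.array(s['point']),onz(f,s['point'],z))
print(get_obs()['time'],get_obs()['ee_rot'])
E
python3 a.py
```

```text
scene cam [1087.5 -137.7  871.7]
 S snackbox 0.96 [149, 339] 5349 [509.2 261.2  77.8]
 S spoon 0.89 [194, 235] 457 [495.3 -19.7  10.9]
 S spoon 0.71 [231, 419] 406 [753.6 350.3  11.5]
 S wedge_packed 0.58 [219, 133] 433 [ 501.  -277.2   47.9]
 S bento 0.71 [268, 99] 10557 [ 580.  -377.4    4.9]
 S drink_bottle 0.66 [277, 224] 1766 [ 762.5 -121.4  139. ]
 S snack_cup 0.84 [247, 335] 919 [732.9 140.5  28.6]
 S ramekin 0.84 [267, 279] 1190 [733.2  -2.2  17.3]
 L snackbox 0.98 [160.7 341.5] [492.4 276.8   0. ]
 L release_hole 0.91 [168.4 320.4] [525.  194.8  44. ]
 L spoon 0.79 [230.7 410.5] [750.9 335.6  -0. ]
 L spoon 0.65 [197.3 242.8] [505.9 -11.2   0. ]
 L wedge 0.57 [226.4 142.9] [ 498.  -265.7    3. ]
 L packed_narrow 0.75 [239.1 140.7] [ 530.9 -277.8    3. ]
 L wedge_packed 0.92 [228. 134.] [ 494.4 -286.7    3. ]
 L bento 0.85 [254.9 137.9] [ 568.3 -292.8    0. ]
 L cheese_bay 0.89 [225.8 144.9] [ 498.1 -260.8    3. ]
 L latch 0.71 [241.8 138.7] [ 562.4 -276.8   44. ]
top cam [428.6  62.6 980. ]
 S snackbox 0.6 [259, 171] 9016 [482.9 277.2  80.4]
 S spoon 0.78 [140, 152] 585 [750
[... 446 characters left out ...]
S ramekin 0.31 [147, 247] 968 [746.9 135.3  23.4]
 L snackbox 0.69 [262.  178.1] [483.9 281.9   0. ]
 L release_hole 0.68 [242.9 212.5] [522.1 202.6  44. ]
 L spoon 0.58 [259.7 308.7] [492.8  -1.3   0. ]
 L spoon 0.58 [145.2 162.1] [746.9 332.4   0. ]
 L wedge_narrow 0.3 [150.9 311.1] [738.2  -5.6   3. ]
 L packed_narrow 0.91 [242.  434.8] [ 535.1 -277.4    3. ]
 L wedge_packed 0.78 [258.7 438.8] [ 498.8 -284.5    3. ]
 L bento 0.97 [231.  440.5] [ 560.  -292.2    0. ]
 L bento 0.47 [146.2 312.1] [750.3  -8.1   0. ]
 L cheese_bay 0.91 [258.3 431.2] [ 499.4 -268.     3. ]
 L cheese_bay 0.15 [152.  250.3] [733.3 131.9   3. ]
 L latch 0.56 [261.4 309.6] [486.4  -0.3  44. ]
1.9 [0.  0.2 1.  0. ]
```

View pictures.

View pics/scene0.png

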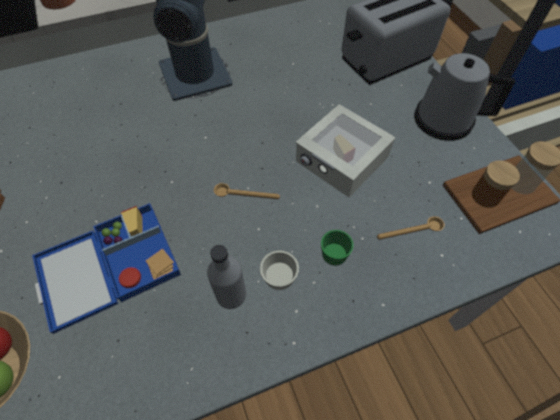

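View pics/top0.png

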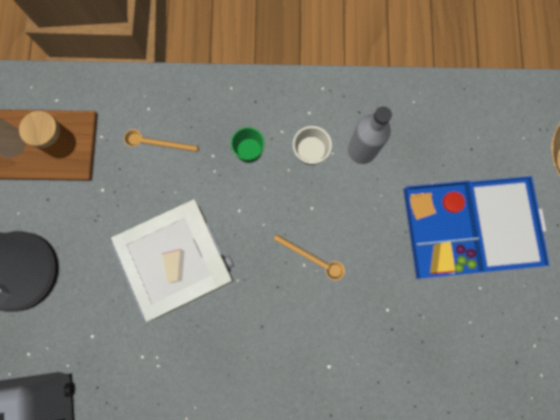

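```bash
cat >> h.py <<'E'
np.set_printoptions(precision=1,suppress=True)
def ang(v): return np.degrees(np.arctan2(v[1],v[0]))
def go(target,xdir=None):
    """target TCP world, tool down, tool y axis along angle (deg, mod 180) -> dp cm, turn deg"""
    o=get_obs(); Rt=R.from_quat(np.roll(o['ee_rot'],-1)).as_matrix(); p=np.array(o['ee_pos'])
    print('t',round(o['time'],2),'tcp',p,'yang',ang(Rt[:,1]),'q',np.round(o['joint_pos'],2),'dp',np.round(Rt.T@(np.array(target)-p)/10,2))
    if xdir is not None:
        d=(xdir-ang(Rt[:,1])+90)%180-90
        for w in (d,d-180*np.sign(d)): print(' turn about tool z',-w,'-> q6',o['joint_pos'][5])
    print(' tool z',Rt[:,2])
E
cat > b.py <<'E'
from h import *
f=grab_frame('top'); g=grab_frame('scene'); np.savez('fr.npz',**{k+a:v[k] for a,v in(('t',f),('s',g)) for k in('image','z_map','camera_matrix','rvec','tvec')})
for n,f in(('top',f),('scene',g)):
    C=cloud(f); im=f['image']; hsv=cv2.cvtColor(im,cv2.COLOR_BGR2HSV)
    def box(m,lab):
        r=cv2.minAreaRect(C[m][:,:2].astype(np.float32)); print(n,lab,m.sum(),np.array(r[0]),np.array(r[1]),round(r[2],1),'z',np.median(C[m][:,2]))
    X,Y,Z=C[...,0],C[...,1],C[...,2]
    box((Z>72)&(Z<90)&(abs(X-485)<140)&(abs(Y-280)<130)&(hsv[...,1]<60),'box lid')
    m=(abs(X-490)<90)&(abs(Y+5)<110)&(hsv[...,1]>100)&(hsv[...,0]<25)&(f['z_map']>0); box(m,'spoon')
    q=C[m][:,:2]; c=q.mean(0); v=np.linalg.svd(q-c,full_matrices=False)[2][0]; v*=np.sign(v[1]); s=(q-c)@v; h=s>s.max()-110
    c2=q[h].mean(0); v2=np.linalg.svd(q[h]-c2,full_matrices=False)[2][0]; v2*=np.sign(v2[1])
    e=c2+v2*(((q-c2)@v2).max()); print(' spoon dir',ang(v2),'handle end',e,'origin',e-90*v2, 'len',np.ptp((q-c2)@v2))
    box((hsv[...,0]>100)&(hsv[...,0]<130)&(hsv[...,1]>150)&(f['z_map']>0)&(X>350)&(X<750)&(Y<-150),'bento')
    box((hsv[...,0]>15)&(hsv[...,0]<35)&(hsv[...,1]>80)&(Z>40)&(abs(X-497)<60)&(abs(Y+276)<50),'packed top')
o=get_obs(); Rt=R.from_quat(np.roll(o['ee_rot'],-1)).as_matrix(); print(Rt,o['joint_pos'])
f=dict(image=None)
im=np.load('fr.npz'); a=cv2.resize(im['imaget'][190:330,100:360],(0,0),fx=3,fy=3,interpolation=cv2.INTER_CUBIC); cv2.imwrite('pics/crop1.png',a)
E
python3 b.py
```

```text
top box lid 8688 [486.4 278.9] [182.6 193.2] 26.6 z 80.42822781255487
top spoon 567 [506.3  -3.4] [166.2  37. ] 55.9 z 13.228573873953907
 spoon dir 61.10080379609608 handle end [540.8  73.4] origin [497.3  -5.4] len 166.6680387021932
top bento 4713 [ 570.5 -364.2] [196.9 286.9] 6.4 z 5.6684224561786305
top packed top 422 [ 500.1 -279.6] [58.6 38.3] 5.1 z 50.22907408235314
scene box lid 4008 [488.5 280.1] [184.  196.1] 26.2 z 78.57812573330696
scene spoon 273 [498.2   2.3] [163.9  30. ] 63.5 z 11.351281455850472
 spoon dir 60.63477698163819 handle end [544.7  70.7] origin [500.6  -7.7] len 164.46222207676038
scene bento 3687 [ 572.2 -363.6] [202.4 283.8] 6.2 z 4.541422374992473
scene packed top 306 [ 500.7 -277.6] [64.2 35.2] 5.6 z 49.00797768299353
[[-0.9  0.3  0. ]
 [ 0.3  0.9  0. ]
 [ 0.   0.  -1. ]] [1.1 0.  0.1 1.6 0.  1.4]
```

View pics/crop1.png

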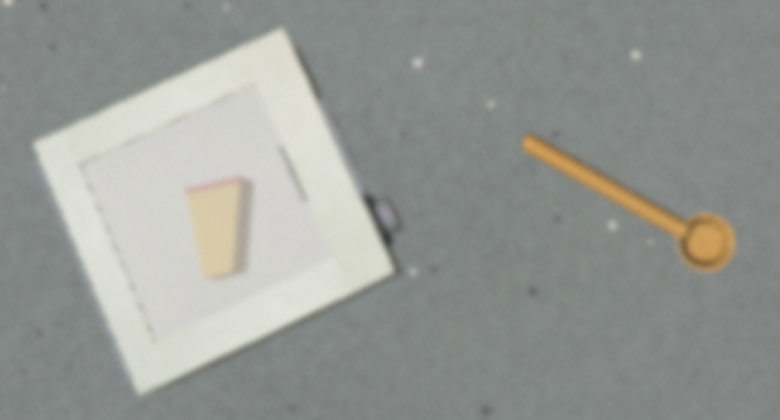

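```bash
cat > c.py <<'E'
from h import *
from scipy.optimize import least_squares
d=np.load('fr.npz')
def rectfit(P,w,h,x0):
    def res(p):
        a=np.radians(p[2]); q=(P-p[:2])@np.array([[np.cos(a),-np.sin(a)],[np.sin(a),np.cos(a)]])
        u=abs(q)-np.array([w,h])/2; return np.where((u>0).all(1),np.hypot(*u.T),u.max(1))
    r=least_squares(res,x0,loss='soft_l1',f_scale=1.5); return r.x,np.median(abs(r.fun))
for a in 'ts':
    f={k:d[k+a] for k in('image','z_map','camera_matrix','rvec','tvec')}; C=cloud(f); X,Y,Z=np.moveaxis(C,-1,0)
    hsv=cv2.cvtColor(f['image'],cv2.COLOR_BGR2HSV)
    def cont(m,z):
        m=cv2.morphologyEx(m.astype(np.uint8),cv2.MORPH_CLOSE,np.ones((5,5))); c=max(cv2.findContours(m,0,cv2.CHAIN_APPROX_NONE)[0],key=cv2.contourArea)[:,0]
        return np.array([onz(f,(p[1],p[0]),z)[:2] for p in c])
    P=cont((Z>68)&(Z<92)&(abs(X-485)<140)&(abs(Y-280)<130),79); print(a,'box',rectfit(P,180,180,[487,279,24]))
    # bento outer: x 200, y from +70 to -216 -> 286
    P=cont((hsv[...,0]>100)&(hsv[...,0]<130)&(hsv[...,1]>120)&(X>350)&(X<750)&(Y<-150),20); r=rectfit(P,200,286,[570,-364,6]); b=np.radians(r[0][2])
    print(a,'bento',r,'origin',r[0][:2]+73*np.array([-np.sin(b),np.cos(b)]))
    P=cont((hsv[...,0]>15)&(hsv[...,0]<35)&(hsv[...,1]>80)&(Z>40)&(abs(X-497)<60)&(abs(Y+276)<50),49); print(a,'packed hull',P[P[:,0].argmax()],P[P[:,0].argmin()],P[P[:,1].argmax()],P[P[:,1].argmin()])
    w=(hsv[...,0]>10)&(hsv[...,0]<35)&(hsv[...,1]>35)&(abs(X-487)<60)&(abs(Y-280)<60); 
    if w.any():
        q=cont(w,49); print('wedge area',w.sum(),q.mean(0),q.min(0),q.max(0),'Z',np.percentile(Z[w],[5,50,95]))
E
python3 c.py
```

```text
t box (array([486. , 279.7,  26.6]), np.float64(1.218805929957199))
t bento (array([ 571.8, -361. ,    5.8]), np.float64(1.7438502339023643)) origin [ 564.5 -288.4]
t packed hull [ 530.5 -289.1] [ 470.1 -261.2] [ 470.1 -261.2] [ 474.7 -300.8]
wedge area 425 [474.8 283.2] [442.2 268. ] [505.8 302.9] Z [77.6 80.  82.6]
s box (array([491. , 278. ,  26.3]), np.float64(2.337836533229634))
s bento (array([ 577.2, -364.5,    6. ]), np.float64(3.784486869996101)) origin [ 569.6 -291.9]
s packed hull [ 539.8 -286.1] [ 469.2 -265.4] [ 476.6 -262.1] [ 477.4 -297.6]
wedge area 65 [476.1 284.6] [447.5 273.6] [503.3 298.6] Z [76.3 78.  80.3]
```

```bash
python3 -c "
from h import *
go([500.5,-1.5,70],151)"
```

```text
t 2.0 tcp [166.6 497.9 220.7] yang 71.50490303868577 q [1.1 0.1 0.1 1.6 0.  1.4] dp [-47.5 -36.8  15.1]
 turn about tool z -79.49509696131423 -> q6 1.442988886756186
 turn about tool z 100.50490303868577 -> q6 1.442988886756186
 tool z [ 0.  0. -1.]
```

>>> {"fn": "play_rows", "kwargs": {"increments": [{"dp": [-47.5,-36.8,10],"turn": [0,0,-79.5]},{"dp": [-47.5,-36.8,10],"turn": [0,0,-79.5]},{"dp": [-47.5,-36.8,10],"turn": [0,0,-79.5]},{"dp": [-47.5,-36.8,10],"turn": [0,0,-79.5]},{"dp": [-47.5,-36.8,10],"turn": [0,0,-79.5]},{"dp": [-47.5,-36.8,10],"turn": [0,0,-79.5]},{"dp": [-47.5,-36.8,10],"turn": [0,0,-79.5]},{"dp": [-47.5,-36.8,10],"turn": [0,0,-79.5]},{"dp": [-47.5,-36.8,10],"turn": [0,0,-79.5]},{"dp": [-47.5,-36.8,10],"turn": [0,0,-79.5]}], "fingers": 5}}

```text
time: 2.83
ee_pos: [364.1, 204.9, 162.4]
ee_rot: [0.001, -0.366, 0.93, 0.0]
wrist_force: [0.9, 0.4, -0.3]
grip_width: 0.583
grip_force: 0.0
```

```bash
python3 -c "
from h import *
go([500.5,-1.5,80],151)"
```

```text
t 2.83 tcp [364.1 204.9 162.4] yang 132.9961879398615 q [ 0.3 -0.2 -0.3  1.5  0.  -0.4] dp [  4.1 -24.4   8.2]
 turn about tool z -18.0038120601385 -> q6 -0.3986559428372849
 turn about tool z 161.9961879398615 -> q6 -0.3986559428372849
 tool z [ 0.  0. -1.]
```

>>> {"fn": "play_rows", "kwargs": {"increments": [{"dp": [4.1,-24.4,8.2],"turn": [0,0,-18]},{"dp": [4.1,-24.4,8.2],"turn": [0,0,-18]},{"dp": [4.1,-24.4,8.2],"turn": [0,0,-18]},{"dp": [4.1,-24.4,8.2],"turn": [0,0,-18]},{"dp": [4.1,-24.4,8.2],"turn": [0,0,-18]},{"dp": [4.1,-24.4,8.2],"turn": [0,0,-18]},{"dp": [4.1,-24.4,8.2],"turn": [0,0,-18]},{"dp": [4.1,-24.4,8.2],"turn": [0,0,-18]},{"dp": [4.1,-24.4,8.2],"turn": [0,0,-18]},{"dp": [4.1,-24.4,8.2],"turn": [0,0,-18]}]}}

```text
time: 3.67
ee_pos: [498.3, -0.4, 80.5]
ee_rot: [-0.0, -0.505, 0.863, 0.0]
wrist_force: [-1.1, 1.0, -0.6]
grip_width: 0.586
grip_force: 0.0
```

```bash
python3 -c "
from h import *
go([500.5,-1.5,14],151)"
```

```text
t 3.67 tcp [498.3  -0.4  80.5] yang 150.69868986602756 q [-0.1 -0.  -0.2  1.3  0.  -1.2] dp [-0.  -0.2  6.7]
 turn about tool z -0.3013101339724358 -> q6 -1.1951894850669484
 turn about tool z 179.69868986602756 -> q6 -1.1951894850669484
 tool z [-0.  0. -1.]
```

>>> {"fn": "play_rows", "kwargs": {"increments": [{"dp": [0,-0.2,4]},{"dp": [0,-0.2,6]},{"dp": [0,-0.2,6.7]},{"dp": [0,-0.2,6.7]}]}}

```text
validation failed for argument at $.in...
```

>>> {"fn": "play_rows", "kwargs": {"increments": [{"dp": [0,0,0]},{"dp": [0,0,0]},{"dp": [0,0,0]},{"dp": [0,0,0]},{"dp": [0,0,0]},{"dp": [0,0,0]},{"dp": [0,0,0]},{"dp": [0,0,0]}], "fingers": 0, "grip_force": 50}}

```text
validation failed for argument at $.in...
```

```bash
python3 -c "
from h import *
go([500.5,-1.5,51])
f=grab_frame('top');g=grab_frame('scene')
for f in(f,g):
  for s in silhouettes(f,'spoon'): print(s['confidence'],s['point'],s['region'].sum())
"
```

```text
t 3.67 tcp [498.3  -0.4  80.5] yang 150.69868986602756 q [-0.1 -0.  -0.2  1.3  0.  -1.2] dp [-0.  -0.2  3. ]
 tool z [-0.  0. -1.]
0.93 [141.7, 150.7] 602
0.71 [244.3, 285.8] 128
0.87 [229.1, 422.5] 520
0.85 [192.9, 233.7] 448
```

Turn is required in each row.

>>> {"fn": "play_rows", "kwargs": {"increments": [{"dp": [0,-0.2,4],"turn": [0,0,0]},{"dp": [0,-0.2,6],"turn": [0,0,0]},{"dp": [0,-0.2,6.7],"turn": [0,0,0]},{"dp": [0,-0.2,6.7],"turn": [0,0,0]}]}}

```text
time: 4.2
ee_pos: [497.9, -0.8, 11.3]
ee_rot: [-0.002, -0.506, 0.863, 0.002]
wrist_force: [-0.9, -0.1, 1.5]
grip_width: 0.583
grip_force: 0.0
```

>>> {"fn": "play_rows", "kwargs": {"increments": [{"dp": [0,0,0],"turn": [0,0,0]},{"dp": [0,0,0],"turn": [0,0,0]},{"dp": [0,0,0],"turn": [0,0,0]},{"dp": [0,0,0],"turn": [0,0,0]},{"dp": [0,0,0],"turn": [0,0,0]},{"dp": [0,0,0],"turn": [0,0,0]},{"dp": [0,0,0],"turn": [0,0,0]}], "fingers": 0, "grip_force": 50}}

```text
time: 4.78
ee_pos: [500.7, -1.8, 13.7]
ee_rot: [0.0, -0.505, 0.863, -0.0]
wrist_force: [-0.2, -1.2, 0.0]
grip_width: 0.001
grip_force: 0.0
```

```bash
python3 -c "
from h import *
go([500.5,-1.5,51])
o=get_obs();print(o['grip_width'],o['grip_force'],o['wrist_force'])
"
```

```text
t 4.78 tcp [500.7  -1.8  13.7] yang 150.69720789057348 q [-0.1  0.  -0.3  1.2 -0.  -1.2] dp [-0.   0.  -3.7]
 tool z [ 0. -0. -1.]
0.0014195419337478163 0.0 [-0.2 -1.2  0. ]
```

```bash
python3 -c "
from h import *
g=grab_frame('scene');f=grab_frame('top')
a=cv2.resize(g['image'][130:250,180:320],(0,0),fx=3,fy=3); b=cv2.resize(f['image'][200:320,240:380],(0,0),fx=2.5,fy=3);
cv2.imwrite('pics/c2.png',np.hstack([a,b]))
"
```

```text
(no output)
```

View pics/c2.png

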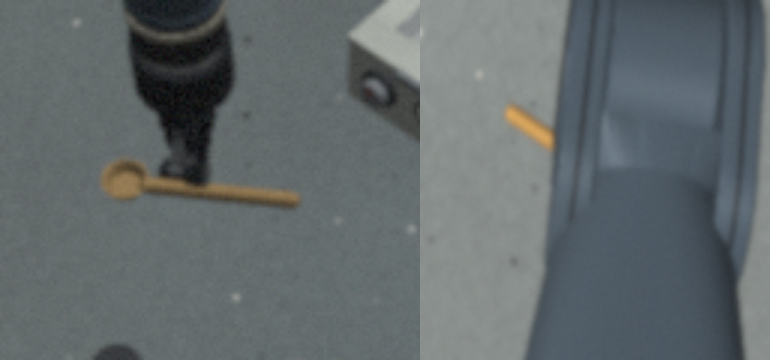

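```bash
cat > sp.py <<'E'
from h import *
def spoon(f,z=12):
    for s in silhouettes(f,'spoon'):
        m=s['region']; v,u=np.nonzero(m); q=np.array([onz(f,(a,b),z)[:2] for a,b in zip(v,u)])
        if q.mean(0)[0]>640: continue
        c=q.mean(0); w=np.linalg.svd(q-c,full_matrices=False)[2][0]; w*=np.sign(w[1]); s_=(q-c)@w
        print('conf',s['confidence'],m.sum(),'ends',c+w*s_.min(),c+w*s_.max(),'len',np.ptp(s_))
        # handle-only line
        h=(s_>s_.min()+55)
        if h.sum()>20:
            c2=q[h].mean(0); w2=np.linalg.svd(q[h]-c2,full_matrices=False)[2][0]; w2*=np.sign(w2[1]); e=c2+w2*((q-c2)@w2).max()
            print('  handle dir',ang(w2),'end',e,'origin',e-90*w2)
if __name__=='__main__':
    g=grab_frame('scene'); spoon(g); print(get_obs()['ee_pos'])
    d=np.load('fr.npz')
E
python3 sp.py
```

```text
[500.3  -1.8  13.3]
```

```bash
cat > sp.py <<'E'
from h import *
def spoon(f,z=10,cen=(500,0)):
    C=cloud(f); X,Y,Z=np.moveaxis(C,-1,0); hsv=cv2.cvtColor(f['image'],cv2.COLOR_BGR2HSV)
    m=(abs(X-cen[0])<130)&(abs(Y-cen[1])<130)&(hsv[...,1]>90)&(hsv[...,0]<25)&(hsv[...,0]>5)&(f['image'][...,2]>70)&(f['z_map']>0)
    v,u=np.nonzero(m); q=np.array([onz(f,(a,b),z)[:2] for a,b in zip(v,u)])
    c=q.mean(0); w=np.linalg.svd(q-c,full_matrices=False)[2][0]; w*=np.sign(w[1]); s_=(q-c)@w
    h=s_>s_.max()-100; c2=q[h].mean(0); w2=np.linalg.svd(q[h]-c2,full_matrices=False)[2][0]; w2*=np.sign(w2[1]); e=c2+w2*((q-c2)@w2).max()
    print(m.sum(),'len',np.ptp(s_),'dir',ang(w2),'end',e,'origin',e-90*w2,'Z',np.percentile(Z[m],[10,50,90]),'bowl end',c+w*s_.min())
    return e,w2
if __name__=='__main__':
    spoon(grab_frame('scene')); spoon(grab_frame('top'))
    d=np.load('fr.npz')
    for a in 'st': print('before');spoon({k:d[k+a] for k in('image','z_map','camera_matrix','rvec','tvec')})
E
python3 sp.py
```

```text
326 len 166.1157569512381 dir 60.86592231089848 end [542.7  71.6] origin [498.9  -7. ] Z [ 4.3 12.  15.5] bowl end [460.  -72.4]
123 len 47.589340678827824 dir 60.30339410309739 end [541.9  74. ] origin [497.3  -4.2] Z [ 9.9 14.4 17.4] bowl end [518.3  32.6]
before
314 len 165.40101030526182 dir 61.231023147410816 end [542.3  71.8] origin [499.   -7.1] Z [ 4.2 11.6 14.5] bowl end [460.6 -71.9]
before
612 len 169.16691375799098 dir 61.00133943779632 end [541.7  74.1] origin [498.   -4.6] Z [ 4.6 13.2 16.5] bowl end [461.1 -74.6]
```

```bash
python3 -c "
from h import *
g=grab_frame('scene');C=cloud(g)
v=C[170:200,225:262]; m=g['image'][170:200,225:262].max(-1)<75
P=v[m]; P=P[(P[:,2]<60)&(P[:,2]>-5)]
for a in range(-5,60,5):
  q=P[(P[:,2]>=a)&(P[:,2]<a+5)]
  if len(q): print(a,len(q),np.median(q,0),q.min(0)[:2],q.max(0)[:2])
print(R.from_quat(np.roll(get_obs()['ee_rot'],-1)).as_matrix(), get_obs().keys())
"
```

```text
-5 1 [457.1 -18.8  -0.8] [457.1 -18.8] [457.1 -18.8]
0 2 [431.4  -8.6   1.6] [424.9  -9.4] [437.8  -7.8]
5 9 [495.4 -22.6   7.3] [463.6 -41.9] [526.2  28.6]
10 4 [519.8  14.9  11. ] [506.7 -10. ] [522.3  19.4]
30 2 [512.6  -0.9  33.9] [512.6  -4.9] [512.7   3. ]
35 4 [514.9  -2.3  38.1] [512.1  -7.4] [518.6   3.5]
40 4 [514.9   1.3  42.7] [512.3  -3.2] [519.2   6.2]
50 1 [515.6   6.   53.3] [515.6   6. ] [515.6   6. ]
55 1 [514.    4.2  56.4] [514.    4.2] [514.    4.2]
[[-0.5 -0.9 -0. ]
 [-0.9  0.5  0. ]
 [ 0.   0.  -1. ]] dict_keys(['time', 'joint_pos', 'dq', 'tau', 'ee_pos', 'ee_rot', 'wrist_force', 'torque', 'grip_force', 'grip_width'])
```

```bash
python3 -c "
from h import *
g=grab_frame('scene');C=cloud(g)
for r in range(176,198):
  print(r,[ '%d,%d,%d'%tuple(C[r,c]) for c in (236,240,243,246,250)],[int(g['image'][r,c].mean()) for c in (236,240,243,246,250)])
for z in (0,5,10,14,20,30): 
  K=g['camera_matrix'];p=cv2.projectPoints(np.array([[500.5,-1.8,z]],float),np.array(g['rvec'],float),np.array(g['tvec'],float),K,None)[0].ravel(); print(z,p)
o=get_obs();print(o['tau'],o['grip_width'])
"
```

```text
176 ['535,-26,134', '537,-17,132', '542,-11,135', '527,-1,112', '519,10,97'] [29, 35, 32, 31, 75]
177 ['537,-26,133', '539,-18,131', '540,-11,129', '529,-1,110', '520,9,94'] [41, 48, 26, 15, 74]
178 ['509,-21,91', '541,-18,130', '541,-12,128', '526,-1,103', '519,9,89'] [59, 52, 16, 30, 82]
179 ['509,-21,88', '541,-19,127', '532,-10,111', '521,0,92', '459,24,2'] [81, 57, 28, 25, 92]
180 ['447,-9,0', '544,-20,127', '516,-7,86', '519,0,86', '461,24,0'] [90, 55, 32, 24, 95]
181 ['448,-10,-2', '545,-20,126', '510,-6,74', '520,-1,84', '463,23,0'] [88, 59, 41, 27, 99]
182 ['454,-12,1', '547,-21,125', '516,-7,78', '517,0,75', '468,21,1'] [80, 55, 47, 27, 95]
183 ['540,-29,115', '548,-22,122', '543,-14,112', '520,-1,75', '502,12,45'] [61, 58, 51, 27, 98]
184 ['538,-29,109', '550,-22,121', '546,-15,111', '521,-2,73', '504,12,43'] [51, 56, 47, 31, 95]
185 ['544,-31,114', '550,-23,118', '545,-15,107', '540,-7,96', '506,11,42'] [60, 59, 42, 21, 89]
186 ['550,-32,118', '554,-24,119', '555,-17,117', '539,-7,91', '506,10,39'] [64, 58, 35, 31, 87]
187 ['551,-33,116', '556,-25,119', '556,-18,115', '54
[... 431 characters left out ...]
['492,-23,13', '495,-14,10', '499,-7,12', '516,-3,33', '506,9,13'] [95, 106, 85, 75, 113]
193 ['494,-24,12', '497,-14,9', '502,-8,13', '504,-1,11', '510,7,15'] [75, 85, 91, 91, 105]
194 ['496,-25,9', '500,-15,10', '505,-9,12', '506,-1,10', '511,7,13'] [64, 66, 67, 73, 85]
195 ['496,-25,5', '502,-16,8', '505,-9,8', '507,-2,8', '512,6,9'] [88, 76, 72, 61, 67]
196 ['494,-25,-1', '499,-16,0', '503,-9,1', '510,-3,7', '512,6,5'] [103, 98, 94, 84, 75]
197 ['499,-27,1', '502,-17,0', '503,-10,-2', '507,-3,0', '511,6,0'] [110, 106, 102, 105, 93]
0 [245.6 194.6]
5 [245.4 193.5]
10 [245.3 192.3]
14 [245.2 191.5]
20 [245.  190.1]
30 [244.7 187.8]
[ -0.  -32.2  30.5   0.   -0.    0. ] -0.00564939307739107
```

>>> {"fn": "play_rows", "kwargs": {"increments": [{"dp": [0,0,-4],"turn": [0,0,0]},{"dp": [0,0,-6],"turn": [0,0,0]},{"dp": [0,0,-6],"turn": [0,0,0]},{"dp": [0,0,-6],"turn": [0,0,0]},{"dp": [0,0,-6],"turn": [0,0,0]},{"dp": [0,0,-6],"turn": [0,0,0]}], "fingers": 4}}

```text
time: 5.68
ee_pos: [499.4, -1.6, 72.0]
ee_rot: [-0.001, -0.505, 0.863, 0.001]
wrist_force: [0.7, -0.0, -1.0]
grip_width: 0.472
grip_force: 0.0
```

```bash
python3 -c "
from h import *
g=grab_frame('scene'); go([500,0,75])
im=g['image'].copy()
o=get_obs();p0=np.array(o['ee_pos']);Rt=R.from_quat(np.roll(o['ee_rot'],-1)).as_matrix()
a=cv2.resize(im[110:210,180:310],(0,0),fx=6,fy=6,interpolation=cv2.INTER_CUBIC)
def pt(l): 
  p=cv2.projectPoints((p0+Rt@np.array(l,float)).reshape(1,3),np.array(g['rvec'],float),np.array(g['tvec'],float),g['camera_matrix'],None)[0].ravel(); return tuple(int(x) for x in (p-[180,110])*6+3)
for l,c in (([0,0,0],(0,0,255)),([0,0,11],(0,255,0)),([0,20,11],(255,255,0)),([0,-20,11],(255,0,255)),([0,0,-8],(255,255,255))): cv2.circle(a,pt(l),3,c,-1)
cv2.imwrite('pics/c3.png',a)
"
```

```text
t 5.73 tcp [499.2  -1.6  71.8] yang 150.6996448987867 q [-0.1  0.  -0.2  1.3  0.  -1.2] dp [-0.2  0.  -0.3]
 tool z [-0.  0. -1.]
```

View pics/c3.png

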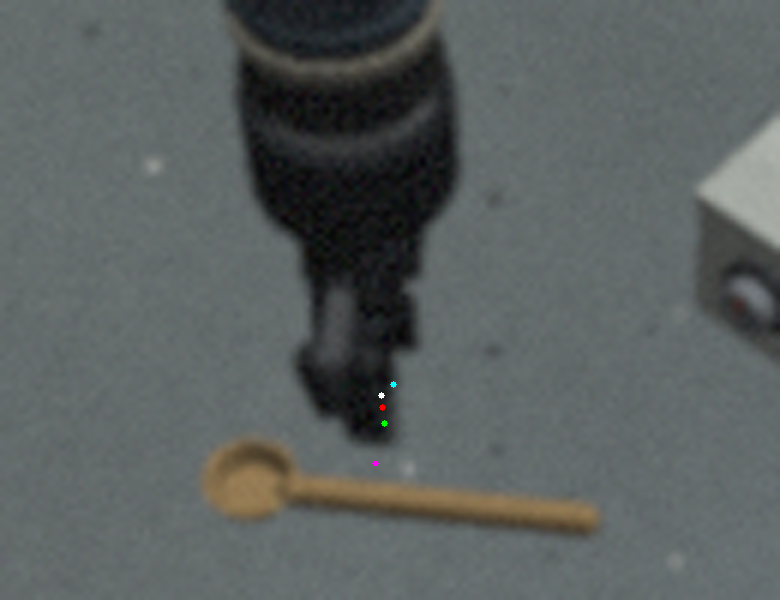

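```bash
python3 -c "
from h import *
g=grab_frame('scene');C=cloud(g);o=get_obs();Rt=R.from_quat(np.roll(o['ee_rot'],-1)).as_matrix();p=np.array(o['ee_pos'])
L=(C-p)@Rt
for r in range(160,186,2): print(r,['%d,%d,%d'%tuple(L[r,c]) for c in (232,235,238,240,242,244,246,248)],g['image'][r,232:250:2].mean(-1).astype(int))
"
```

```text
160 ['13,-23,-93', '0,-43,-119', '-5,-41,-118', '-10,-41,-119', '-13,-39,-116', '-13,-24,-98', '-18,-24,-100', '-11,18,-45'] [45 59 81 61 29 20 20 18 43]
162 ['12,-28,-92', '0,-48,-119', '-6,-46,-118', '-9,-41,-112', '-11,-34,-104', '-1,18,-36', '-18,-25,-93', '-11,18,-38'] [48 62 78 61 29 24 22 15 42]
164 ['13,-27,-83', '0,-51,-116', '-7,-51,-117', '-3,-22,-80', '-7,-21,-79', '-11,-21,-80', '-18,-27,-89', '-10,19,-29'] [53 68 73 57 40 34 21 30 38]
166 ['14,-28,-78', '-1,-55,-115', '-7,-52,-112', '-4,-30,-83', '-8,-27,-80', '-13,-28,-83', '-18,-29,-84', '-9,20,-20'] [57 73 76 52 26 21 18 17 25]
168 ['4,-59,-112', '-2,-61,-115', '-8,-59,-113', '-10,-52,-105', '-14,-50,-104', '-12,-28,-76', '-18,-30,-79', '-9,19,-14'] [52 75 71 51 47 38 19 58 72]
170 ['3,-66,-114', '-3,-64,-113', '-9,-63,-113', '-13,-64,-114', '23,76,73', '-12,-31,-71', '12,77,72', '7,78,72'] [ 50  62  54  34  35  44  34  92 106]
172 ['3,-67,-108', '-3,-68,-112', '-9,-66,-109', '-14,-67,-111', '-15,-56,-97', '-13,-34,-68', '10,69,70', '5,70,71'] [ 22  31  35  26  29  20  33  84 106]
174 ['4,-64,-97', '-1,-65,-100', '-9
[... 169 characters left out ...]
11,-62,-90', '-14,-57,-84', '-14,-43,-65', '-14,-25,-41', '3,57,71'] [ 36  13  22  23  20  27  39  87 101]
178 ['9,-54,-69', '3,-52,-66', '-2,-51,-66', '-7,-51,-67', '-14,-59,-80', '-15,-48,-65', '-13,-26,-35', '2,50,70'] [ 69  24  26  18  21  24  41  84 104]
180 ['42,37,69', '35,42,74', '-1,-50,-58', '-7,-53,-62', '-12,-56,-68', '-10,-31,-33', '-14,-28,-30', '1,45,72'] [ 99  91  80  32   9  26  42  85 108]
182 ['42,34,74', '34,34,72', '3,-35,-28', '-1,-35,-29', '-5,-35,-30', '-10,-33,-28', '-13,-27,-20', '0,40,73'] [103 110  96  51  33  22  40  84 104]
184 ['39,25,69', '32,27,70', '25,31,75', '19,29,71', '-5,-34,-21', '-9,-34,-22', '4,33,74', '0,33,72'] [104 104 104  99  85  79  84  95 105]
```

>>> {"fn": "play_rows", "kwargs": {"increments": [{"dp": [0.1,0,4],"turn": [0,0,0]},{"dp": [0.1,0,6],"turn": [0,0,0]},{"dp": [0.1,0,6.3],"turn": [0,0,0]},{"dp": [0.1,0,6.5],"turn": [0,0,0]},{"dp": [0.1,0,6.7],"turn": [0,0,0]},{"dp": [0.1,0,6.7],"turn": [0,0,0]}], "fingers": 3}}

```text
time: 6.28
ee_pos: [500.9, -2.8, 7.4]
ee_rot: [0.001, -0.505, 0.863, -0.001]
wrist_force: [0.1, -0.6, -0.0]
grip_width: 0.349
grip_force: 0.0
```

>>> {"fn": "play_rows", "kwargs": {"increments": [{"dp": [0,0,0],"turn": [0,0,0]},{"dp": [0,0,0],"turn": [0,0,0]},{"dp": [0,0,0],"turn": [0,0,0]},{"dp": [0,0,0],"turn": [0,0,0]},{"dp": [0,0,0],"turn": [0,0,0]}], "fingers": 0}}

```text
time: 6.7
ee_pos: [500.3, -2.7, 6.9]
ee_rot: [0.0, -0.505, 0.863, -0.0]
wrist_force: [0.4, -0.0, -0.3]
grip_width: -0.001
grip_force: 0.0
```

>>> {"fn": "play_rows", "kwargs": {"increments": [{"dp": [0,0,-1],"turn": [0,0,0]},{"dp": [0,0,-1],"turn": [0,0,0]},{"dp": [0,0,-1],"turn": [0,0,0]},{"dp": [0,0,0],"turn": [0,0,0]},{"dp": [0,0,0.5],"turn": [0,0,0]},{"dp": [0,0,1.0],"turn": [0,0,0]},{"dp": [0,0,1.2],"turn": [0,0,0]},{"dp": [0,0,1.2],"turn": [0,0,0]}], "fingers": 3.5}}

```text
time: 7.37
ee_pos: [498.6, -2.4, -7.2]
ee_rot: [-0.001, -0.505, 0.863, 0.001]
wrist_force: [-0.4, -0.5, 0.2]
grip_width: 0.407
grip_force: 0.0
```

>>> {"fn": "play_rows", "kwargs": {"increments": [{"dp": [0,0,0],"turn": [0,0,0]},{"dp": [0,0,0],"turn": [0,0,0]},{"dp": [0,0,0],"turn": [0,0,0]},{"dp": [0,0,0],"turn": [0,0,0]},{"dp": [0,0,0],"turn": [0,0,0]}], "fingers": 0}}

```text
time: 7.78
ee_pos: [500.1, -2.7, -5.4]
ee_rot: [0.0, -0.505, 0.863, -0.0]
wrist_force: [0.5, -0.6, -0.1]
grip_width: 0.135
grip_force: 49.1
```

>>> {"fn": "play_rows", "kwargs": {"increments": [{"dp": [0,0,0],"turn": [0,0,0]},{"dp": [0,0,0],"turn": [0,0,0]},{"dp": [0,0,0],"turn": [0,0,0]},{"dp": [0,0,0.4],"turn": [0,0,0]},{"dp": [0,0,0.7],"turn": [0,0,0]},{"dp": [0,0,0.7],"turn": [0,0,0]}], "fingers": 3}}

```text
time: 8.28
ee_pos: [500.5, -2.7, -11.0]
ee_rot: [0.0, -0.505, 0.863, -0.0]
wrist_force: [-3.6, 0.6, 8.4]
grip_width: 0.355
grip_force: 4.3
```

>>> {"fn": "play_rows", "kwargs": {"increments": [{"dp": [0,0,0],"turn": [0,0,0]},{"dp": [0,0,0],"turn": [0,0,0]},{"dp": [0,0,0],"turn": [0,0,0]},{"dp": [0,0,0],"turn": [0,0,0]},{"dp": [0,0,0],"turn": [0,0,0]}], "fingers": 0}}

```text
time: 8.7
ee_pos: [501.3, -2.5, -10.1]
ee_rot: [0.001, -0.505, 0.863, -0.001]
wrist_force: [-2.3, 0.8, 10.6]
grip_width: 0.141
grip_force: 50.9
```

```bash
python3 -c "
from h import *
go([532,62,27],206.4)
o=get_obs();print(o['grip_width'],o['wrist_force'])
from sp import spoon
spoon(grab_frame('scene'))"
```

```text
t 8.7 tcp [501.3  -2.5 -10.1] yang 150.71050009957838 q [-0.1  0.1 -0.3  1.1  0.  -1.2] dp [-7.1  0.5 -3.7]
 turn about tool z -55.68949990042162 -> q6 -1.1988440661411706
 turn about tool z 124.31050009957838 -> q6 -1.1988440661411706
 tool z [ 0.  0. -1.]
0.14071027766829253 [-2.3  0.8 10.6]
257 len 166.11855940889063 dir 60.10497340375549 end [544.5  70.6] origin [499.7  -7.4] Z [ 3.7 11.3 14.4] bowl end [460.8 -72.8]
```

>>> {"fn": "play_rows", "kwargs": {"increments": [{"dp": [0,0,-2],"turn": [0,0,0]},{"dp": [0,0,-5],"turn": [0,0,0]},{"dp": [0,0,-7],"turn": [0,0,0]},{"dp": [0,0,-7],"turn": [0,0,0]},{"dp": [0,0,-7],"turn": [0,0,0]}]}}

```text
time: 9.17
ee_pos: [501.2, -2.8, 58.6]
ee_rot: [0.001, -0.505, 0.863, -0.001]
wrist_force: [-0.0, 0.3, -0.9]
grip_width: 0.142
grip_force: 48.8
```

```bash
python3 -c "
from h import *
go([575.9,99.1,27],206.4)
o=get_obs();print(o['grip_width'],o['wrist_force'])"
```

```text
t 9.17 tcp [501.2  -2.8  58.6] yang 150.7015204760923 q [-0.1  0.  -0.3  1.3 -0.  -1.2] dp [-12.5  -1.5   3.2]
 turn about tool z -55.69847952390771 -> q6 -1.1989521862201828
 turn about tool z 124.30152047609229 -> q6 -1.1989521862201828
 tool z [ 0. -0. -1.]
0.14221497397953228 [-0.   0.3 -0.9]
```

>>> {"fn": "play_rows", "kwargs": {"increments": [{"dp": [-12.5,-1.5,0],"turn": [0,0,-55.7]},{"dp": [-12.5,-1.5,0],"turn": [0,0,-55.7]},{"dp": [-12.5,-1.5,0],"turn": [0,0,-55.7]},{"dp": [-12.5,-1.5,0],"turn": [0,0,-55.7]},{"dp": [-12.5,-1.5,1],"turn": [0,0,-55.7]},{"dp": [-12.5,-1.5,2],"turn": [0,0,-55.7]},{"dp": [-12.5,-1.5,3.2],"turn": [0,0,-55.7]},{"dp": [-12.5,-1.5,3.2],"turn": [0,0,-55.7]},{"dp": [-12.5,-1.5,3.2],"turn": [0,0,-55.7]},{"dp": [-12.5,-1.5,3.2],"turn": [0,0,-55.7]}]}}

```text
time: 10.0
ee_pos: [572.7, 98.9, 23.2]
ee_rot: [0.001, 0.849, -0.528, -0.001]
wrist_force: [-0.1, 0.4, -0.4]
grip_width: 0.138
grip_force: 49.0
```

```bash
python3 -c "
from h import *
g=grab_frame('scene');f=grab_frame('top')
go([575.9,99.1,27],206.4)
P=lambda f,X: cv2.projectPoints(np.array(X,float).reshape(1,3),np.array(f['rvec'],float),np.array(f['tvec'],float),f['camera_matrix'],None)[0].ravel()
for f_ in (g,f):
  for s in landmark_of(f_,'release_hole')[:2]: print(s['confidence'],s['point'],onz(f_,s['point'],44),'exp',P(f_,[526.5,198.5,44]))
from sp import spoon
spoon(g,44,(570,100));spoon(f,51,(570,100))
r,c=150,270
a=cv2.resize(g['image'][140:220,265:365],(0,0),fx=4,fy=4,interpolation=cv2.INTER_CUBIC)
b=cv2.resize(f['image'][170:270,190:290],(0,0),fx=3.2,fy=3.2,interpolation=cv2.INTER_CUBIC)
cv2.imwrite('pics/c4.png',np.hstack([a,b]))
np.savez('fr2.npz',**{k+a:v[k] for a,v in(('t',f),('s',g)) for k in('image','z_map','camera_matrix','rvec','tvec')})
"
```

```text
t 10.1 tcp [573.8  99.   24.8] yang -153.71783304320522 q [ 0.1  0.2 -0.1  1.2 -0.  -2. ] dp [ 0.1 -0.2 -0.2]
 turn about tool z -0.11783304320522348 -> q6 -1.973877388223401
 turn about tool z 179.88216695679478 -> q6 -1.973877388223401
 tool z [-0. -0. -1.]
0.89 [169.6, 322.3] [530.3 197.6  44. ] exp [322.  168.4]
0.62 [231.2, 135.3] [ 532.  -278.5   44. ] exp [322.  168.4]
0.4 [243.1, 436.0] [ 528.4 -265.6   44. ] exp [214.6 240.8]
268 len 163.72448452536597 dir 114.96024954087162 end [539.4 176.2] origin [577.4  94.6] Z [36.9 44.4 48.4] bowl end [608.7  27.8]
169 len 36.731303667894736 dir 2.6780719009840035 end [621.2  37.7] origin [531.3  33.5] Z [38.4 42.4 51.1] bowl end [584.5  36. ]
```

View pics/c4.png

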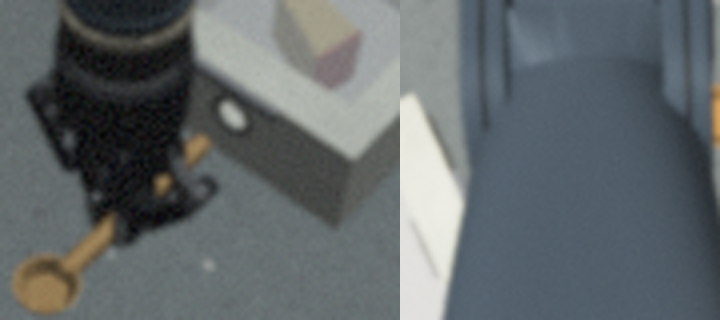

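>>> {"fn": "play_rows", "kwargs": {"increments": [{"dp": [0,0,0],"turn": [0,0,0]},{"dp": [0,0,0],"turn": [0,0,0]},{"dp": [0,0,0],"turn": [0,0,0]}]}}

```text
time: 10.45
ee_pos: [574.4, 99.0, 25.7]
ee_rot: [-0.0, 0.85, -0.527, 0.0]
wrist_force: [-0.2, -0.8, -0.4]
grip_width: 0.136
grip_force: 48.9
```

```bash
python3 -c "
from h import *
d=np.array([np.cos(np.radians(116.4)),np.sin(np.radians(116.4))]);h=np.array([526.5,197.8])
for k in (6,-10,-27): go([*(h-(86+k)*d),27],206.4)"
```

```text
t 10.45 tcp [574.4  99.   25.7] yang -153.6210189653537 q [ 0.1  0.2 -0.1  1.2  0.  -2. ] dp [-1.8 -0.1 -0.1]
 turn about tool z -0.02101896535373271 -> q6 -1.97550585736622
 turn about tool z 179.97898103464627 -> q6 -1.97550585736622
 tool z [ 0.  0. -1.]
t 10.45 tcp [574.4  99.   25.7] yang -153.6210189653537 q [ 0.1  0.2 -0.1  1.2  0.  -2. ] dp [-3.4 -0.1 -0.1]
 turn about tool z -0.02101896535373271 -> q6 -1.97550585736622
 turn about tool z 179.97898103464627 -> q6 -1.97550585736622
 tool z [ 0.  0. -1.]
t 10.45 tcp [574.4  99.   25.7] yang -153.6210189653537 q [ 0.1  0.2 -0.1  1.2  0.  -2. ] dp [-5.1 -0.1 -0.1]
 turn about tool z -0.02101896535373271 -> q6 -1.97550585736622
 turn about tool z 179.97898103464627 -> q6 -1.97550585736622
 tool z [ 0.  0. -1.]
```

>>> {"fn": "play_rows", "kwargs": {"increments": [{"dp": [-1.2,-0.1,-0.1],"turn": [0,0,0]},{"dp": [-2,-0.1,-0.1],"turn": [0,0,0]},{"dp": [-2.5,-0.1,-0.1],"turn": [0,0,0]},{"dp": [-2.8,-0.1,-0.1],"turn": [0,0,0]},{"dp": [-3.1,-0.1,-0.1],"turn": [0,0,0]},{"dp": [-3.4,-0.1,-0.1],"turn": [0,0,0]},{"dp": [-3.4,-0.1,-0.1],"turn": [0,0,0]}]}}

```text
time: 11.03
ee_pos: [559.6, 130.5, 26.4]
ee_rot: [-0.0, 0.85, -0.527, -0.0]
wrist_force: [0.5, 0.1, -1.1]
grip_width: 0.141
grip_force: 48.9
```

```bash
python3 -c "
from h import *
from sp import spoon
d=np.array([np.cos(np.radians(116.4)),np.sin(np.radians(116.4))]);h=np.array([526.5,197.8])
g=grab_frame('scene');go([*(h-(86-27)*d),27],206.4);spoon(g,44,(560,120));print(get_obs()['wrist_force'])
a=cv2.resize(g['image'][130:210,285:385],(0,0),fx=6,fy=6,interpolation=cv2.INTER_CUBIC);cv2.imwrite('pics/c5.png',a)"
```

```text
t 11.08 tcp [559.8 130.2  26.4] yang -153.57358343261347 q [ 0.1  0.2 -0.1  1.2 -0.  -1.9] dp [-1.6 -0.  -0.1]
 turn about tool z 0.026416567386490897 -> q6 -1.9201778209816147
 turn about tool z -179.9735834326135 -> q6 -1.9201778209816147
 tool z [-0. -0. -1.]
255 len 161.69143659124086 dir 114.48511079757648 end [525.9 206.7] origin [563.2 124.8] Z [40.1 47.3 51.3] bowl end [593.7  60. ]
[0.2 0.  0.3]
```

>>> {"fn": "play_rows", "kwargs": {"increments": [{"dp": [-0.4,0,0],"turn": [0,0,0]},{"dp": [-0.8,0,0],"turn": [0,0,0]},{"dp": [-1.2,0,0],"turn": [0,0,0]},{"dp": [-1.5,0,0],"turn": [0,0,0]},{"dp": [-1.5,0,0],"turn": [0,0,0]}]}}

```text
time: 11.5
ee_pos: [554.1, 142.1, 26.7]
ee_rot: [0.001, 0.85, -0.527, 0.002]
wrist_force: [2.0, -4.9, -0.6]
grip_width: 0.143
grip_force: 48.9
```

```bash
python3 -c "
from h import *
g=grab_frame('scene');go([0,0,0]);print(get_obs()['wrist_force'],get_obs()['grip_width'])
C=cloud(g);print((C[...,2][(abs(C[...,0]-470)<120)&(abs(C[...,1]-310)<120)]>110).sum())
a=cv2.resize(g['image'][90:210,255:395],(0,0),fx=5,fy=5,interpolation=cv2.INTER_CUBIC);cv2.imwrite('pics/c5.png',a)"
```

```text
t 11.55 tcp [554.1 141.9  26.7] yang -153.6370884257947 q [ 0.1  0.2 -0.1  1.2 -0.  -1.9] dp [-11.9  56.    2.6]
 tool z [ 0. -0. -1.]
[ 2.  -5.6 -0.4] 0.13119049245659709
5
```

>>> {"fn": "play_rows", "kwargs": {"increments": [{"dp": [-0.2,0,0],"turn": [0,0,0]},{"dp": [-0.3,0,0],"turn": [0,0,0]},{"dp": [-0.3,0,0],"turn": [0,0,0]},{"dp": [-0.3,0,0],"turn": [0,0,0]}]}}

```text
time: 11.88
ee_pos: [553.1, 143.9, 26.8]
ee_rot: [0.001, 0.85, -0.527, 0.002]
wrist_force: [2.7, -6.9, 0.2]
grip_width: 0.141
grip_force: 48.9
```

```bash
python3 -c "
from h import *
g=grab_frame('scene');go([0,0,0]);print(get_obs()['wrist_force'],get_obs()['grip_width'])
C=cloud(g);m=(abs(C[...,0]-450)<120)&(abs(C[...,1]-340)<140)&(C[...,2]>90);print(m.sum(),np.percentile(C[m],[5,50,95],axis=0))"
```

```text
t 11.93 tcp [553.1 143.9  26.8] yang -153.67333829980797 q [ 0.1  0.2 -0.1  1.2 -0.  -1.9] dp [-11.7  56.    2.6]
 tool z [ 0. -0. -1.]
[ 2.1 -5.7 -0.5] 0.13766896081065413
968 [[421.5 228.9  93.8]
 [509.9 291.9 140.6]
 [561.  361.1 184. ]]
```

>>> {"fn": "play_rows", "kwargs": {"increments": [{"dp": [1,0,0],"turn": [0,0,0]},{"dp": [2.5,0,0],"turn": [0,0,0]},{"dp": [5,0,0],"turn": [0,0,0]},{"dp": [8,0,0],"turn": [0,0,0]},{"dp": [9,0,1.5],"turn": [0,0,0]},{"dp": [9,0,2.8],"turn": [0,0,0]},{"dp": [9,0,3.2],"turn": [0,0,0]},{"dp": [9,0,3.4],"turn": [0,0,0]},{"dp": [9,0,3.4],"turn": [0,0,0]}]}}

```text
time: 12.68
ee_pos: [590.4, 66.3, -8.9]
ee_rot: [0.0, 0.85, -0.527, -0.002]
wrist_force: [-0.9, -0.1, 0.1]
grip_width: 0.139
grip_force: 48.9
```

```bash
python3 -c "
from h import *
go([593,64,-9.5],206.4);print(get_obs()['wrist_force'])"
```

```text
t 12.68 tcp [590.4  66.3  -8.9] yang -153.54538103067546 q [-0.   0.3 -0.1  1.2  0.  -2. ] dp [ 0.3 -0.1  0.1]
 turn about tool z 0.054618969324565114 -> q6 -2.0341112567788655
 turn about tool z -179.94538103067543 -> q6 -2.0341112567788655
 tool z [-0.  0. -1.]
[-0.9 -0.1  0.1]
```

>>> {"fn": "play_rows", "kwargs": {"increments": [{"dp": [0,0,0.1],"turn": [0,0,0]},{"dp": [0,0,0.1],"turn": [0,0,0]},{"dp": [0,0,0.1],"turn": [0,0,0]}], "fingers": 4}}

```text
time: 12.93
ee_pos: [592.5, 66.1, -7.7]
ee_rot: [-0.0, 0.85, -0.527, 0.001]
wrist_force: [-0.5, 0.1, -1.6]
grip_width: 0.468
grip_force: 0.0
```

>>> {"fn": "play_rows", "kwargs": {"increments": [{"dp": [0,0,-1],"turn": [0,0,0]},{"dp": [0,0,-4],"turn": [0,0,0]},{"dp": [0,0,-8],"turn": [0,0,0]},{"dp": [0,0,-12],"turn": [0,0,0]},{"dp": [0,0,-16],"turn": [0,0,0]},{"dp": [0,0,-16],"turn": [0,0,0]}], "fingers": 8.5}}

```text
time: 13.43
ee_pos: [597.6, 65.6, 163.9]
ee_rot: [-0.005, 0.85, -0.527, 0.008]
wrist_force: [1.8, 0.2, 1.5]
grip_width: 0.997
grip_force: 0.0
```

```bash
cat > w.py <<'E'
from h import *
g=grab_frame('scene');f=grab_frame('top')
np.savez('fr3.npz',**{k+a:v[k] for a,v in(('t',f),('s',g)) for k in('image','z_map','camera_matrix','rvec','tvec')})
for n,f_ in(('s',g),('t',f)):
    C=cloud(f_)
    for t in('wedge','wedge_narrow'):
        for s in landmark_of(f_,t): print(n,t,s['confidence'],s['point'],onz(f_,s['point'],3))
    for s in silhouettes(f_,'wedge'):
        m=s['region']; print(n,'sil',s['confidence'],s['point'],m.sum(),np.median(C[m&(f_['z_map']>0)],0))
a=cv2.resize(g['image'][60:210,210:400],(0,0),fx=2.1,fy=2.1*1.26,interpolation=cv2.INTER_CUBIC)
b=cv2.resize(f['image'][180:330,100:290],(0,0),fx=2.1,fy=2.1*1.26,interpolation=cv2.INTER_CUBIC)
cv2.imwrite('pics/c6.png',np.hstack([a,b]))
E
python3 w.py
```

```text
s wedge 0.87 [157.5, 342.1] [485.1 281.8   3. ]
s wedge 0.19 [165.9, 328.9] [497.9 236.    3. ]
s wedge_narrow 0.96 [144.4, 333.1] [433.6 279.5   3. ]
s sil 0.69 [151.9, 345.3] 469 [488.6 278.8  42.3]
s sil 0.48 [278.8, 226.7] 1806 [ 762.2 -121.4  138.2]
t wedge 0.88 [263.6, 176.2] [480.2 285.1   3. ]
t wedge_narrow 0.97 [283.8, 175.3] [437.2 284.7   3. ]
t sil 0.74 [261.6, 173.7] 607 [476.9 278.3  49.9]
```

View pics/c6.png

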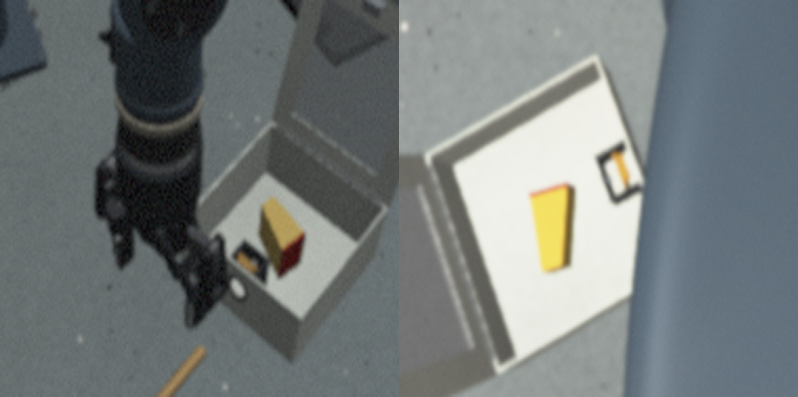

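```bash
cat > wf.py <<'E'
from h import *
from scipy.optimize import minimize
POLY=np.array([[-31,-14.5],[31,-14.5],[31,5.5],[-31,23.5]],np.float32)
def wfit(f,cen,x0,z=49,rad=55,zmin=38):
    C=cloud(f); im=f['image'].astype(int); X,Y,Z=np.moveaxis(C,-1,0); hsv=cv2.cvtColor(f['image'],cv2.COLOR_BGR2HSV)
    m=(hsv[...,1]>95)&((hsv[...,0]<38)|(hsv[...,0]>165))&(abs(X-cen[0])<rad)&(abs(Y-cen[1])<rad)&(Z>zmin)&(f['image'].max(-1)>95)
    m=cv2.morphologyEx(m.astype(np.uint8),cv2.MORPH_OPEN,np.ones((3,3)))
    v,u=np.nonzero(cv2.dilate(m,np.ones((15,15)))); W=np.array([onz(f,(a,b),z)[:2] for a,b in zip(v,u)]); lab=m[v,u]>0
    def cost(p):
        a=np.radians(p[2]); q=(W-p[:2])@np.array([[np.cos(a),-np.sin(a)],[np.sin(a),np.cos(a)]])
        sd=np.minimum.reduce([31-abs(q[:,0]),q[:,1]+14.5,(14.5-q[:,1]-q[:,0]*18/62)*.96])
        pr=1/(1+np.exp(-sd/1.2)); return ((pr-lab)**2).sum()
    r=min((minimize(cost,[*x0[:2],x0[2]+e],method='Nelder-Mead',options=dict(xatol=.05,fatol=.01)) for e in(-8,0,8)),key=lambda r:r.fun)
    print('fit',r.x,'cost',r.fun,'n',lab.sum()); return r.x
def load(fn,a):
    d=np.load(fn); return {k:d[k+a] for k in('image','z_map','camera_matrix','rvec','tvec')}
if __name__=='__main__':
    for a in 'ts':
        wfit(load('fr3.npz',a),(478,280),(478,282,180),zmin=44 if a=='s' else 38)
        wfit(load('fr.npz',a),(500,-280),(500,-282,5),zmin=44 if a=='s' else 38)
E
python3 wf.py
```

```text
fit [472.7 281.7 194.2] cost 30.327842942942326 n 450
fit [ 499.5 -280.6    5.9] cost 34.93261909837803 n 443
fit [476.1 282.4 193.9] cost 15.91187256473022 n 179
fit [ 499.9 -279.5    6.5] cost 18.831762381104355 n 273
```

```bash
python3 -c "
from h import *
go([474,284,100],194)"
```

```text
t 13.83 tcp [590.6  65.5 149.2] yang -153.59640092550623 q [-0.   0.2  0.2  1.5 -0.  -2. ] dp [-24.8   0.7   5. ]
 turn about tool z 12.40359907449374 -> q6 -2.03405760345375
 turn about tool z -167.59640092550626 -> q6 -2.03405760345375
 tool z [-0. -0. -1.]
```

>>> {"fn": "play_rows", "kwargs": {"increments": [{"dp": [-24.8,0.7,0],"turn": [0,0,12.4]},{"dp": [-24.8,0.7,0],"turn": [0,0,12.4]},{"dp": [-24.8,0.7,0],"turn": [0,0,12.4]},{"dp": [-24.8,0.7,0],"turn": [0,0,12.4]},{"dp": [-24.8,0.7,0],"turn": [0,0,12.4]},{"dp": [-24.8,0.7,2],"turn": [0,0,12.4]},{"dp": [-24.8,0.7,3.5],"turn": [0,0,12.4]},{"dp": [-24.8,0.7,3.5],"turn": [0,0,12.4]},{"dp": [-24.8,0.7,3.5],"turn": [0,0,12.4]},{"dp": [-24.8,0.7,3.5],"turn": [0,0,12.4]}]}}

```text
time: 14.67
ee_pos: [475.7, 283.6, 116.3]
ee_rot: [0.0, 0.788, -0.616, 0.0]
wrist_force: [0.4, -0.4, 0.7]
grip_width: 0.997
grip_force: 0.0
```

```bash
cat > tip.py <<'E'
from h import *
g=grab_frame('scene');go([474,284,16],194)
P=lambda X: cv2.projectPoints(np.array(X,float).reshape(-1,3),np.array(g['rvec'],float),np.array(g['tvec'],float),g['camera_matrix'],None)[0].reshape(-1,2)
o=get_obs();Rt=R.from_quat(np.roll(o['ee_rot'],-1)).as_matrix();p=np.array(o['ee_pos']);L=(cloud(g)-p)@Rt
w=o['grip_width']*42.5
dark=(g['image'].max(-1)<80)
for s in(1,-1):
    y=L[...,1]*s; m=dark&(y>w-4)&(y<w+18)&(abs(L[...,0])<16)&(L[...,2]>-70)&(L[...,2]<20)
    print('finger',s,m.sum(),np.percentile(L[m][:,2],[50,90,97,100]) if m.any() else '', 'x',np.percentile(L[m][:,0],[3,97]) if m.any() else '')
E
python3 tip.py
```

```text
t 14.72 tcp [476.4 283.6 117. ] yang -166.10114952666876 q [ 0.4  0.1 -0.   1.4 -0.  -1.4] dp [-0.1  0.2 10.1]
 turn about tool z -0.10114952666879162 -> q6 -1.3972207561723624
 turn about tool z 179.8988504733312 -> q6 -1.3972207561723624
 tool z [ 0. -0. -1.]
finger 1 118 [-48.7 -30.8 -25.  -23.2] x [-11.2  11.5]
finger -1 94 [-46.8 -30.6 -27.4 -22.2] x [-6.2 11.4]
```

>>> {"fn": "play_rows", "kwargs": {"increments": [{"dp": [-0.1,0.2,4],"turn": [0,0,0]},{"dp": [-0.1,0.2,7],"turn": [0,0,0]},{"dp": [-0.1,0.2,9],"turn": [0,0,0]},{"dp": [-0.1,0.2,10.2],"turn": [0,0,0]},{"dp": [-0.1,0.2,10.2],"turn": [0,0,0]},{"dp": [-0.1,0.2,10.2],"turn": [0,0,0]}]}}

```text
time: 15.22
ee_pos: [474.1, 284.3, 15.0]
ee_rot: [-0.0, 0.788, -0.616, 0.0]
wrist_force: [0.7, -0.5, 1.3]
grip_width: 0.996
grip_force: 0.0
```

>>> {"fn": "play_rows", "kwargs": {"increments": [{"dp": [0,0,0],"turn": [0,0,0]},{"dp": [0,0,0],"turn": [0,0,0]},{"dp": [0,0,0],"turn": [0,0,0]},{"dp": [0,0,0],"turn": [0,0,0]},{"dp": [0,0,0],"turn": [0,0,0]}], "fingers": 4, "grip_force": 40}}

```text
time: 15.63
ee_pos: [475.4, 285.8, 17.2]
ee_rot: [-0.002, 0.788, -0.616, 0.001]
wrist_force: [-0.1, -0.2, 6.7]
grip_width: 0.712
grip_force: 45.8
```

```bash
python3 tip.py; python3 -c "
from h import *
o=get_obs();print(o['grip_width']*85.4,o['grip_force'],o['wrist_force'],o['torque'])"
```

```text
t 15.68 tcp [475.4 285.8  17.2] yang -165.99465723864247 q [ 0.4  0.2 -0.2  1.2 -0.  -1.4] dp [0.1 0.2 0.1]
 turn about tool z 0.005342761357496784 -> q6 -1.3946070031569615
 turn about tool z -179.9946572386425 -> q6 -1.3946070031569615
 tool z [ 0.  0. -1.]
finger 1 79 [-53.7 -31.5 -25.2 -20.8] x [-7.5 11.4]
finger -1 110 [-38.6  -4.    2.3   8.6] x [-8.  14.3]
61.28297708382714 45.842241891659796 [ 0.2 -0.5  6.6] [-0.1  0.1  0. ]
```

>>> {"fn": "play_rows", "kwargs": {"increments": [{"dp": [0,0,-2],"turn": [0,0,0]},{"dp": [0,0,-5],"turn": [0,0,0]},{"dp": [0,0,-9],"turn": [0,0,0]},{"dp": [0,0,-12],"turn": [0,0,0]},{"dp": [0,0,-13],"turn": [0,0,0]},{"dp": [0,0,-13],"turn": [0,0,0]}]}}

```text
time: 16.18
ee_pos: [475.8, 286.2, 148.9]
ee_rot: [-0.004, 0.788, -0.616, 0.002]
wrist_force: [0.2, -0.4, -0.9]
grip_width: 0.71
grip_force: 45.1
```

```bash
python3 -c "
from h import *
go([496,-243,100],186)
o=get_obs();print(o['grip_width']*85.4,o['grip_force'],o['wrist_force'],o['torque'])"
```

```text
t 16.18 tcp [475.8 286.2 148.9] yang -165.9895663191295 q [ 0.4  0.1  0.   1.5 -0.  -1.4] dp [51.8 10.9  4.7]
 turn about tool z 8.010433680870506 -> q6 -1.3945991441258514
 turn about tool z -171.9895663191295 -> q6 -1.3945991441258514
 tool z [ 0.  0. -1.]
60.631760110904295 45.09519979823381 [ 0.2 -0.4 -0.9] [-0. -0.  0.]
```

>>> {"fn": "play_rows", "kwargs": {"increments": [{"dp": [2,0.4,0],"turn": [0,0,0]},{"dp": [5,1.1,0],"turn": [0,0,0]},{"dp": [8,1.7,0],"turn": [0,0,1]},{"dp": [11.5,2.4,0],"turn": [0,0,2]},{"dp": [15,3.2,0],"turn": [0,0,3]},{"dp": [18.5,3.9,0],"turn": [0,0,4]},{"dp": [22,4.6,0],"turn": [0,0,5]},{"dp": [25.5,5.4,0],"turn": [0,0,6]},{"dp": [29,6.1,0],"turn": [0,0,7]},{"dp": [32.5,6.8,0],"turn": [0,0,8]}]}}

```text
time: 17.02
ee_pos: [484.1, -48.1, 141.5]
ee_rot: [0.001, 0.743, -0.669, -0.002]
wrist_force: [0.0, 0.6, -0.2]
grip_width: 0.713
grip_force: 45.0
```

```bash
python3 -c "
from h import *
go([496,-243,95],186)"
```

```text
t 17.02 tcp [484.1 -48.1 141.5] yang -174.04061509189341 q [-0.2 -0.1 -0.2  1.5  0.  -1.9] dp [19.5  0.8  4.6]
 turn about tool z -0.0406150918934145 -> q6 -1.9118909284654626
 turn about tool z 179.95938490810659 -> q6 -1.9118909284654626
 tool z [-0.  0. -1.]
```

>>> {"fn": "play_rows", "kwargs": {"increments": [{"dp": [3.5,0.2,0],"turn": [0,0,0]},{"dp": [7,0.3,0],"turn": [0,0,0]},{"dp": [10.5,0.4,1],"turn": [0,0,0]},{"dp": [14,0.6,2.5],"turn": [0,0,0]},{"dp": [17,0.7,4],"turn": [0,0,0]},{"dp": [19,0.8,5],"turn": [0,0,0]},{"dp": [19,0.8,5],"turn": [0,0,0]},{"dp": [19,0.8,5],"turn": [0,0,0]},{"dp": [19,0.8,5],"turn": [0,0,0]}]}}

```text
time: 17.77
ee_pos: [496.7, -235.5, 92.5]
ee_rot: [0.0, 0.743, -0.669, -0.002]
wrist_force: [-0.5, -0.8, -0.9]
grip_width: 0.714
grip_force: 45.0
```

```bash
cat > lk.py <<'E'
from h import *
from wf import wfit
import sys
g=grab_frame('scene');f=grab_frame('top');go([496,-243,60],186)
np.savez('fr4.npz',**{k+a:v[k] for a,v in(('t',f),('s',g)) for k in('image','z_map','camera_matrix','rvec','tvec')})
for n,F in(('s',g),('t',f)):
    C=cloud(F)
    for t in('wedge','wedge_narrow','wedge_packed','packed_narrow','cheese_bay'):
        for s in landmark_of(F,t)[:2]: print(n,t,s['confidence'],np.array(s['point']),onz(F,s['point'],3))
a=cv2.resize(g['image'][150:300,60:200],(0,0),fx=2.8,fy=4,interpolation=cv2.INTER_CUBIC);b=cv2.resize(f['image'][170:320,380:520],(0,0),fx=2.8,fy=4,interpolation=cv2.INTER_CUBIC)
cv2.imwrite(sys.argv[1],np.hstack([a,b]))
E
python3 lk.py pics/c7.png
```

```text
t 17.87 tcp [ 497.8 -235.5   94.2] yang -173.92260125270576 q [-0.6  0.1 -0.1  1.4  0.  -2.2] dp [0.7 0.2 3.4]
 turn about tool z 0.07739874729423946 -> q6 -2.2407167747345613
 turn about tool z -179.92260125270576 -> q6 -2.2407167747345613
 tool z [-0.  0. -1.]
s wedge 0.77 [206.  144.3] [ 440.4 -250.3    3. ]
s wedge_narrow 0.65 [194.7 141.9] [ 403.9 -248.8    3. ]
s wedge_narrow 0.31 [162.4 329.2] [487.4 241.9   3. ]
s wedge_packed 0.92 [227.8 134.1] [ 493.9 -286.4    3. ]
s wedge_packed 0.41 [164.2 327.4] [491.2 234.7   3. ]
s packed_narrow 0.61 [235.9 136. ] [ 518.  -286.5    3. ]
s cheese_bay 0.82 [228.9 145.6] [ 507.4 -261.     3. ]
s cheese_bay 0.65 [166.3 328.6] [498.9 234.7   3. ]
t wedge 0.93 [256.7 426.3] [ 502.7 -257.4    3. ]
t wedge 0.47 [242.6 205.6] [526.6 223.8   3. ]
t wedge_narrow 0.8 [274.3 425.6] [ 464.7 -254.3    3. ]
t cheese_bay 0.69 [260.4 431.1] [ 494.8 -267.5    3. ]
t cheese_bay 0.59 [217.7 277.4] [583.8  68.3   3. ]
```

View pics/c7.png

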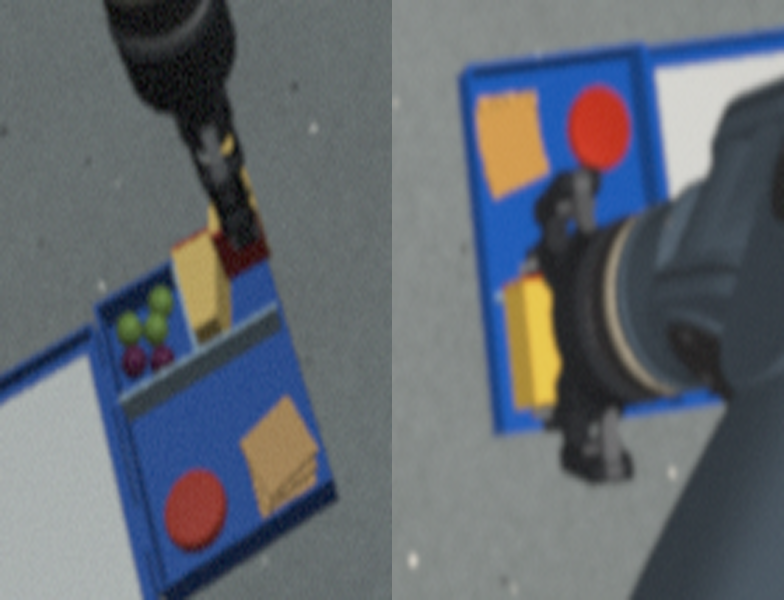

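```bash
python3 -c "
from h import *
from wf import load,wfit
s=load('fr4.npz','s');t=load('fr4.npz','t')
print(onz(s,(206,144.3),80),onz(t,(256.7,426.3),80),onz(s,(194.7,141.9),80),onz(t,(274.3,425.6),80))
wfit(s,(499,-280),(500,-280,6),zmin=44)
"
```

```text
[ 497.8 -240.3   80. ] [ 496.9 -232.2   80. ] [ 464.5 -239.    80. ] [ 461.9 -229.3   80. ]
fit [ 499.8 -280.1    6.8] cost 21.452196556436988 n 291
```

```bash
python3 -c "
from h import *
from wf import load
s=load('fr4.npz','s');t=load('fr4.npz','t')
a=np.radians(186);Rm=np.array([[np.cos(a),-np.sin(a)],[np.sin(a),np.cos(a)]])
print('corner meas',onz(s,(214.5,155.7),80),'pred',np.array([498.2,-239])+Rm@[-31,-14.5])
hsv=cv2.cvtColor(s['image'],cv2.COLOR_BGR2HSV);C=cloud(s)
m=((hsv[...,0]<8)|(hsv[...,0]>168))&(hsv[...,1]>110)&(s['image'].max(-1)>40);m[:, :100]=0;m[240:]=0;m[:,200:]=0;m[:180]=0
v,u=np.nonzero(m);print(m.sum(),u.min(),u.max(),v.min(),v.max());q=C[m];print(np.percentile(q,[5,50,95],axis=0))
for r in range(v.min(),v.max()+1): print(r,u[v==r].min(),u[v==r].max(),end=' ; ')
o=(q[:,:2]-[498.2,-239])@Rm; print(np.percentile(o,[5,50,95],axis=0))
"
```

```text
corner meas [ 530.1 -221.1   80. ] pred [ 527.5 -221.3]
96 136 154 207 218
[[ 528.4 -252.1   85.8]
 [ 531.2 -243.2   97.4]
 [ 541.7 -223.7  124.1]]
207 139 139 ; 208 137 139 ; 209 136 139 ; 210 137 153 ; 211 138 153 ; 212 138 154 ; 213 139 154 ; 214 139 152 ; 215 140 149 ; 216 140 147 ; 217 140 144 ; 218 141 142 ; [[-44.2 -11.9]
 [-32.4   7.9]
 [-30.6  16.6]]
```

>>> {"fn": "play_rows", "kwargs": {"increments": [{"dp": [0.7,0.2,1],"turn": [0,0,0]},{"dp": [0.7,0.2,2.5],"turn": [0,0,0]},{"dp": [0.7,0.2,3.4],"turn": [0,0,0]},{"dp": [0.7,0.2,3.4],"turn": [0,0,0]},{"dp": [0.7,0.2,3.4],"turn": [0,0,0]},{"dp": [0.7,0.2,3.4],"turn": [0,0,0]}]}}

```text
time: 18.87
ee_pos: [496.6, -244.0, 60.4]
ee_rot: [0.0, 0.743, -0.669, 0.0]
wrist_force: [0.6, 0.1, -1.2]
grip_width: 0.716
grip_force: 45.0
```

```bash
python3 -c "
from h import *
go([496.2,-243,17.5],186)
s=grab_frame('scene');p=get_obs()['ee_pos']
from wf import wfit
hsv=cv2.cvtColor(s['image'],cv2.COLOR_BGR2HSV)
m=((hsv[...,0]<8)|(hsv[...,0]>168))&(hsv[...,1]>110)&(s['image'].max(-1)>40);m[:, :100]=0;m[250:]=0;m[:,200:]=0;m[:180]=0
v,u=np.nonzero(m)
for r in range(v.min(),v.max()+1): print(r,u[v==r].min() if (v==r).any() else '',u[v==r].max() if (v==r).any() else '',end=' ; ')
a=np.radians(186);Rm=np.array([[np.cos(a),-np.sin(a)],[np.sin(a),np.cos(a)]])
P=lambda X: cv2.projectPoints(np.array(X,float).reshape(1,3),np.array(s['rvec'],float),np.array(s['tvec'],float),s['camera_matrix'],None)[0].ravel()
o=np.array(p[:2])-[-.4,3.5]
print();print('pred corner px',P([*(o+Rm@[-31,-14.5]),p[2]-14]),P([*(o+Rm@[-31,23.5]),p[2]-14]))
"
```

```text
t 18.87 tcp [ 496.6 -244.    60.4] yang -174.00328195464118 q [-0.6  0.1 -0.1  1.3 -0.  -2.2] dp [-0.1  0.   4.3]
 turn about tool z -0.003281954641181528 -> q6 -2.2533530832387347
 turn about tool z 179.99671804535882 -> q6 -2.2533530832387347
 tool z [ 0. -0. -1.]
217 138 139 ; 218 137 153 ; 219 138 153 ; 220 139 154 ; 221 139 154 ; 222 139 152 ; 223 140 150 ; 224 140 147 ; 225 142 145 ; 226 142 143 ; 
pred corner px [155.3 221.9] [139.5 228.6]
```

>>> {"fn": "play_rows", "kwargs": {"increments": [{"dp": [-0.1,0,0.8],"turn": [0,0,0]},{"dp": [-0.1,0,1.4],"turn": [0,0,0]},{"dp": [-0.1,0,1.9],"turn": [0,0,0]},{"dp": [-0.1,0,2.2],"turn": [0,0,0]},{"dp": [-0.1,0,2.4],"turn": [0,0,0]},{"dp": [-0.1,0,2.4],"turn": [0,0,0]}]}}

```text
time: 19.42
ee_pos: [496.8, -243.4, 43.8]
ee_rot: [0.0, 0.743, -0.669, 0.002]
wrist_force: [-11.1, 5.0, 29.1]
grip_width: 0.717
grip_force: 48.6
```

```bash
python3 -c "
from h import *
o=get_obs();print(o['ee_pos'],o['wrist_force'],np.array(o['torque'])*1000)
"; python3 lk.py pics/c8.png
```

```text
[ 496.8 -243.4   43.8] [-11.1   5.   29.1] [1402.8 2580.4  198.7]
t 19.52 tcp [ 496.8 -243.4   43.8] yang -173.9616104333793 q [-0.6  0.1 -0.1  1.3 -0.  -2.2] dp [-0.   0.1 -1.6]
 turn about tool z 0.03838956662070814 -> q6 -2.252272530911558
 turn about tool z -179.9616104333793 -> q6 -2.252272530911558
 tool z [ 0. -0. -1.]
s wedge 0.48 [219.6 149.4] [ 484.7 -246.8    3. ]
s wedge 0.17 [254.6 137.5] [ 569. -293.    3.]
s wedge_narrow 0.6 [202.8 146.4] [ 432.8 -243.3    3. ]
s wedge_packed 0.91 [228.9 134.6] [ 497.4 -285.8    3. ]
s packed_narrow 0.81 [240.  137.1] [ 530.1 -286.2    3. ]
s packed_narrow 0.37 [255.1 332.8] [740.7 130.7   3. ]
s cheese_bay 0.82 [226.2 146.5] [ 500.7 -257.4    3. ]
t wedge 0.71 [255.7 424.1] [ 504.8 -252.7    3. ]
t wedge 0.27 [259.5 431.9] [ 496.8 -269.4    3. ]
t wedge_narrow 0.73 [275.4 425.4] [ 462.3 -253.7    3. ]
t packed_narrow 0.36 [229.4 438.6] [ 563.1 -287.1    3. ]
t cheese_bay 0.94 [257.8 429.6] [ 500.4 -264.5    3. ]
```

View pics/c8.png

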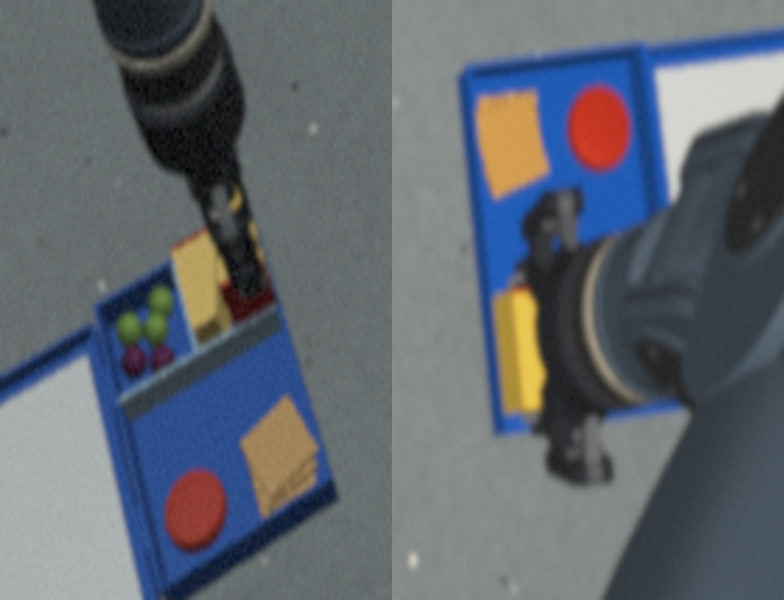

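```bash
python3 -c "
from h import *
from wf import load
t=load('fr4.npz','t');s=load('fr4.npz','s')
A=onz(t,(245,417.5),76);B=onz(t,(272.5,419.6),76);C=onz(t,(188,405.4),30);D=onz(t,(278,417.5),30)
print(A,B,C,D,ang((A-B)[:2]),ang((C-D)[:2]))
a=np.radians(6);n=np.array([-np.sin(a),np.cos(a)]);print('side n',A[:2]@n,B[:2]@n,'wall outer n',C[:2]@n,D[:2]@n,'pred side',(np.array([496.8,-243.4])-[-.4,3.5])@n+14.5)
# scene edges: outer right rim of bento & packed
hsv=cv2.cvtColor(t['image'],cv2.COLOR_BGR2HSV);bl=(hsv[...,0]>100)&(hsv[...,0]<130)&(hsv[...,1]>120)
E=[];
for r in range(192,276,4):
  c=np.nonzero(bl[r,380:460])[0][0]+380; w=onz(t,(r,c),30)[:2]; E.append(w@n)
print(np.array(E))
ye=(hsv[...,0]>15)&(hsv[...,0]<38)&(hsv[...,1]>120)&(t['image'].max(-1)>100)
for r in range(238,276,3):
  c=np.nonzero(ye[r,400:440])[0]
  if len(c): w=onz(t,(r,c[0]+400),76)[:2]; print(r,c[0]+400,w,w@n)
"
```

```text
[ 520.6 -216.6   76. ] [ 465.4 -218.7   76. ] [ 649.1 -209.2   30. ] [ 455.8 -228.1   30. ] 2.162899738811088 5.584228224102544
side n -269.83445402737027 -266.14119543627885 wall outer n -275.9239583331605 -274.51412272488824 pred side -283.019007903104
[-271.7 -272.6 -273.5 -272.3 -273.3 -272.  -273.  -273.9 -272.7 -273.6
 -272.4 -273.3 -272.1 -273.1 -271.9 -272.8 -273.7 -272.5 -273.4 -272.2
 -273.1]
244 419 [ 522.6 -219.7] -273.16058920086806
247 417 [ 516.5 -215.4] -268.2437814570425
250 418 [ 510.5 -217.2] -269.39571392816896
253 418 [ 504.4 -217. ] -268.5282712222917
256 419 [ 498.4 -218.8] -269.67722227999883
259 419 [ 492.4 -218.5] -268.8114501936702
262 419 [ 486.3 -218.3] -267.9476918150564
265 420 [ 480.4 -220.1] -269.09332740963004
268 420 [ 474.4 -219.8] -268.2312249902914
271 421 [ 468.4 -221.6] -269.37391182571514
```

>>> {"fn": "play_rows", "kwargs": {"increments": [{"dp": [0,0,-1.3],"turn": [0,0,0]},{"dp": [0.55,0,-1.3],"turn": [0,0,0]},{"dp": [0.55,0,-1.3],"turn": [0,0,0]},{"dp": [0.55,0,-1.3],"turn": [0,0,0]},{"dp": [0.55,0,-0.7],"turn": [0,0,0]},{"dp": [0.55,0,-0.2],"turn": [0,0,0]},{"dp": [0.55,0,0],"turn": [0,0,0]},{"dp": [0.55,0,0],"turn": [0,0,0]}]}}

```text
time: 20.68
ee_pos: [497.1, -248.8, 42.9]
ee_rot: [0.0, 0.743, -0.669, 0.001]
wrist_force: [-12.6, 4.8, 31.4]
grip_width: 0.714
grip_force: 49.0
```

```bash
cat > ct.py <<'E'
from h import *
o=get_obs();F=np.array(o['wrist_force']);M=np.array(o['torque']);print(o['ee_pos'],F,M*1000)
a=np.radians(6)
for H in(.15,.18,.2,.22,.25):
    ry=(M[0]-H*F[1])/F[2]; rx=(-H*F[0]-M[1])/F[2]; print(H,'m,n',1000*(rx*np.cos(a)+ry*np.sin(a)),1000*(-rx*np.sin(a)+ry*np.cos(a)))
E
python3 ct.py; python3 -c "
from h import *
t=grab_frame('top');hsv=cv2.cvtColor(t['image'],cv2.COLOR_BGR2HSV);bl=(hsv[...,0]>100)&(hsv[...,0]<130)&(hsv[...,1]>120)
a=np.radians(6);m=np.array([np.cos(a),np.sin(a)]);n=np.array([-np.sin(a),np.cos(a)])
# -x outer edge at z=0 in columns right/left, +x edge at z=30
for c in list(range(422,428,2))+list(range(450,476,4)):
  r=np.nonzero(bl[160:300,c])[0]+160; print(c,r.min(),r.max(),'far m',onz(t,(r.min(),c),30)[:2]@m,'near m',onz(t,(r.max(),c),0)[:2]@m)
np.savez('fr5.npz',**{k+'t':t[k] for k in('image','z_map','camera_matrix','rvec','tvec')})
from wf import load
t=load('fr.npz','t');hsv=cv2.cvtColor(t['image'],cv2.COLOR_BGR2HSV);bl=(hsv[...,0]>100)&(hsv[...,0]<130)&(hsv[...,1]>120)
print('initial')
for c in range(412,500,5):
  r=np.nonzero(bl[160:300,c])[0]+160; print(c,r.min(),r.max(),'far m',onz(t,(r.min(),c),30)[:2]@m,'near m',onz(t,(r.max(),c),0)[:2]@m)
"
```

```text
[ 497.1 -248.8   42.9] [-12.6   4.8  31.4] [1312.2 2102.3  192.2]
0.15 m,n -4.741805959876282 19.43797749852892
0.18 m,n 6.759696287522869 13.608276951328683
0.2 m,n 14.42736445245564 9.721809919861856
0.22 m,n 22.095032617388412 5.835342888395031
0.25 m,n 33.596534864787564 0.005642341194796521
422 185 277 far m 627.1279039427538 near m 430.557831637446
424 185 277 far m 626.7399180664534 near m 430.16177919921796
426 185 277 far m 626.3518924688887 near m 429.76568765184453
450 183 230 far m 626.1236879852426 near m 526.7063840657959
454 182 230 far m 627.5645744695379 near m 525.908731729259
458 182 228 far m 626.7870386526648 near m 529.5214420946317
462 182 273 far m 626.0093432921935 near m 431.13947614598777
466 181 272 far m 627.4511932953853 near m 432.47692994680557
470 181 272 far m 626.6730947871717 near m 431.6825816134198
474 182 272 far m 623.6752994579867 near m 430.8880759105919
initial
412 186 247 far m 626.8534986751898 near m 497.0466389803485
417 186 277 far m 625.8840599639174 near m 431.5477916685124
422 185 277 far m 627.1279039427538 near m 430.557831637446
4
[... 210 characters left out ...]
177567 near m 430.84828566202
447 183 275 far m 626.7065528634022 near m 429.85686321359395
452 182 244 far m 627.9532825644667 near m 495.6250009989548
457 182 274 far m 626.9814375621775 near m 430.0017560890966
462 181 273 far m 628.2291320805726 near m 431.13947614598777
467 181 273 far m 627.256683644287 near m 430.14683267857
472 182 272 far m 624.0644065654375 near m 431.2853484361088
477 181 272 far m 625.3110379162837 near m 430.29209333164044
482 181 271 far m 624.3378404323169 near m 431.43140589389446
487 180 271 far m 625.585436774082 near m 430.4375383988219
492 180 270 far m 624.6116341502252 near m 431.5776488721414
497 179 270 far m 625.8601969442223 near m 430.5831682315189
```

```bash
python3 -c "
from h import *
from wf import load
d=np.load('fr5.npz');t={k:d[k+'t'] for k in('image','z_map','camera_matrix','rvec','tvec')}
hsv=cv2.cvtColor(t['image'],cv2.COLOR_BGR2HSV)
for r in (225,250,256,262,268): print(r,[tuple(int(x) for x in t['image'][r,c]) for c in range(408,428)])
a=np.radians(6);n=np.array([-np.sin(a),np.cos(a)]);m=np.array([np.cos(a),np.sin(a)])
for c in range(408,428,2): print(c,[round(float(onz(t,(256,c),z)[:2]@n),1) for z in(0,30,49,75)])
for c in (424,430): print(c,[(r,tuple(int(x) for x in t['image'][r,c])) for r in range(268,282)])
for r in (270,274,278):print(r,[round(float(onz(t,(r,424),z)[:2]@m),1) for z in(0,30,75)])
"
```

```text
225 [(133, 108, 96), (129, 82, 60), (129, 69, 33), (136, 70, 27), (154, 78, 31), (172, 89, 34), (180, 92, 33), (183, 94, 37), (182, 92, 36), (183, 93, 34), (184, 94, 38), (183, 93, 36), (185, 94, 37), (183, 94, 34), (182, 93, 35), (181, 91, 29), (183, 94, 36), (182, 93, 33), (179, 91, 31), (171, 88, 34)]
250 [(136, 137, 132), (135, 138, 131), (134, 132, 125), (132, 118, 107), (129, 95, 78), (128, 75, 44), (130, 69, 30), (141, 72, 28), (161, 84, 37), (173, 92, 47), (164, 104, 85), (133, 121, 130), (90, 134, 159), (63, 140, 169), (58, 139, 170), (56, 139, 171), (57, 140, 171), (63, 149, 183), (71, 171, 208), (77, 189, 224)]
256 [(132, 135, 129), (132, 134, 130), (134, 136, 131), (136, 132, 126), (135, 118, 107), (129, 92, 73), (129, 74, 44), (131, 66, 24), (143, 72, 20), (162, 85, 33), (172, 95, 54), (159, 108, 92), (124, 123, 133), (85, 135, 161), (60, 138, 168), (58, 139, 170), (54, 138, 169), (58, 142, 172), (62, 151, 185), (70, 173, 211)]
262 [(137, 140, 135), (135, 138, 133), (134, 136, 132), (133, 134, 129), (133, 129, 122), (131, 114, 105), (132, 94, 74), (128, 71, 40), (133, 69
[... 920 characters left out ...]
8, 169)), (270, (62, 140, 169)), (271, (73, 138, 167)), (272, (105, 130, 152)), (273, (150, 116, 118)), (274, (175, 101, 73)), (275, (183, 95, 44)), (276, (181, 95, 41)), (277, (175, 104, 70)), (278, (158, 119, 103)), (279, (142, 132, 124)), (280, (137, 136, 131)), (281, (136, 139, 132))]
430 [(268, (78, 194, 228)), (269, (80, 194, 228)), (270, (80, 192, 226)), (271, (78, 178, 215)), (272, (87, 149, 177)), (273, (105, 121, 132)), (274, (126, 113, 109)), (275, (144, 107, 91)), (276, (156, 101, 75)), (277, (156, 112, 88)), (278, (147, 126, 113)), (279, (139, 136, 129)), (280, (137, 139, 133)), (281, (139, 141, 135))]
270 [445.1, 444.7, 444.1]
274 [436.5, 436.4, 436.3]
278 [428.0, 428.2, 428.4]
```

>>> {"fn": "play_rows", "kwargs": {"increments": [{"dp": [0,0,-1.3],"turn": [0,0,0]},{"dp": [0.1,0.55,-1.3],"turn": [0,0,0]},{"dp": [0.1,0.55,-1.3],"turn": [0,0,0]},{"dp": [0.1,0.55,-1.3],"turn": [0,0,0]},{"dp": [0.1,0.55,-0.7],"turn": [0,0,0]},{"dp": [0.1,0.55,-0.2],"turn": [0,0,0]},{"dp": [0.1,0.55,0],"turn": [0,0,0]},{"dp": [0.1,0.55,0],"turn": [0,0,0]}]}}

```text
time: 21.4
ee_pos: [490.4, -248.9, 34.1]
ee_rot: [0.0, 0.743, -0.669, -0.002]
wrist_force: [0.5, 0.2, -0.9]
grip_width: 0.712
grip_force: 45.5
```

```bash
python3 ct.py
```

```text
[ 490.4 -248.9   34.1] [ 0.5  0.2 -0.9] [-16.5 -22.8 -46.3]
0.15 m,n 66.54121392479514 53.22287424336057
0.18 m,n 84.49300421189099 59.69651224784503
0.2 m,n 96.4608644032882 64.01227091750135
0.22 m,n 108.42872459468543 68.32802958715764
0.25 m,n 126.38051488178125 74.80166759164211
```

>>> {"fn": "play_rows", "kwargs": {"increments": [{"dp": [0,0,0.5],"turn": [0,0,0]},{"dp": [0,0,0.9],"turn": [0,0,0]},{"dp": [0,0,1.3],"turn": [0,0,0]},{"dp": [0,0,1.6],"turn": [0,0,0]},{"dp": [0,0,1.75],"turn": [0,0,0]},{"dp": [0,0,1.75],"turn": [0,0,0]},{"dp": [0,0,1.75],"turn": [0,0,0]}]}}

```text
time: 21.98
ee_pos: [491.6, -249.9, 18.9]
ee_rot: [0.0, 0.743, -0.669, -0.0]
wrist_force: [-0.5, 0.2, -1.5]
grip_width: 0.718
grip_force: 45.5
```

```bash
python3 ct.py
```

```text
[ 491.6 -249.9   18.9] [-0.5  0.2 -1.5] [19.1 18.7 36.7]
0.15 m,n -39.339440061573626 12.856803841501469
0.18 m,n -49.40868803243817 18.214119755393316
0.2 m,n -56.121520013014546 21.78566369798787
0.22 m,n -62.834351993590914 25.357207640582438
0.25 m,n -72.90359996445547 30.714523554474276
```

>>> {"fn": "play_rows", "kwargs": {"increments": [{"dp": [0,0,0.15],"turn": [0,0,0]},{"dp": [0,0,0.2],"turn": [0,0,0]},{"dp": [0,0,0.2],"turn": [0,0,0]}]}}

```text
time: 22.23
ee_pos: [491.8, -250.0, 17.1]
ee_rot: [-0.0, 0.743, -0.669, 0.0]
wrist_force: [-0.5, -0.7, -0.7]
grip_width: 0.713
grip_force: 45.4
```

>>> {"fn": "play_rows", "kwargs": {"increments": [{"dp": [0,0,0],"turn": [0,0,0]},{"dp": [0,0,0],"turn": [0,0,0]},{"dp": [0,0,0],"turn": [0,0,0]},{"dp": [0,0,0],"turn": [0,0,0]},{"dp": [0,0,-1],"turn": [0,0,0]},{"dp": [0,0,-4],"turn": [0,0,0]},{"dp": [0,0,-8],"turn": [0,0,0]},{"dp": [0,0,-12],"turn": [0,0,0]},{"dp": [0,0,-15],"turn": [0,0,0]},{"dp": [0,0,-15],"turn": [0,0,0]}], "fingers": 8.5}}

```text
time: 23.07
ee_pos: [495.6, -252.4, 176.9]
ee_rot: [-0.001, 0.743, -0.669, 0.008]
wrist_force: [0.8, -1.5, 1.2]
grip_width: 0.994
grip_force: 0.0
```

>>> {"fn": "play_rows", "kwargs": {"increments": [{"dp": [-4,0,0],"turn": [0,0,0]},{"dp": [-8,2,0],"turn": [0,0,0]},{"dp": [-12,4,0],"turn": [0,0,0]},{"dp": [-16,6,0],"turn": [0,0,0]},{"dp": [-20,8,0],"turn": [0,0,0]},{"dp": [-20,8,0],"turn": [0,0,0]},{"dp": [-20,8,0],"turn": [0,0,0]}]}}

```text
time: 23.65
ee_pos: [389.9, -57.2, 167.7]
ee_rot: [-0.0, 0.744, -0.668, 0.0]
wrist_force: [1.5, -0.6, -0.3]
grip_width: 0.996
grip_force: 0.0
```

Run:
```python
from h import *
from wf import wfit
s=grab_frame('scene');t=grab_frame('top');o=get_obs();print(o['time'],o['ee_pos'],o['wrist_force'])
for n,f in(('s',s),('t',t)):
    for k in('wedge','wedge_narrow','packed_narrow','wedge_packed','snackbox','spoon'):
        for l in landmark_of(f,k)[:2]: print(n,k,l['confidence'],np.array(l['point']),onz(f,l['point'],3))
    C=cloud(f); m=(abs(C[...,0]-498)<50)&(abs(C[...,1]+268)<45)&(C[...,2]>35); print('top z',np.percentile(C[m][:,2],[5,50,95]),m.sum())
a=cv2.resize(s['image'][185:275,80:200],(0,0),fx=3.3,fy=5,interpolation=cv2.INTER_CUBIC);b=cv2.resize(t['image'][215:305,390:480],(0,0),fx=4.4,fy=5,interpolation=cv2.INTER_CUBIC)
cv2.imwrite('pics/c9.png',np.hstack([a,b]))
```

```text
23.75 [391.9 -59.6 167.6] [1.1 0.  0.6]
s wedge 0.82 [224.3 146.7] [ 495.6 -255.8    3. ]
s wedge 0.4 [217.5 282.1] [601.2  59.    3. ]
s wedge_narrow 0.76 [213.7 144.9] [ 463.6 -253.6    3. ]
s wedge_packed 0.74 [224.3 135.4] [ 485.2 -281.5    3. ]
s wedge_packed 0.29 [296.7 232.6] [ 749.8 -118.7    3. ]
s snackbox 0.9 [159.9 340.8] [491.3 274.8   3. ]
s spoon 0.78 [217.3 283.4] [601.8  62.2   3. ]
top z [40.5 48.9 51.4] 674
t wedge 0.8 [258.2 424.9] [ 499.4 -254.2    3. ]
t wedge_narrow 0.7 [276.9 422.8] [ 459.1 -248.     3. ]
t wedge_narrow 0.56 [244.8 207.3] [521.8 219.9   3. ]
t packed_narrow 0.72 [241.  433.4] [ 537.3 -274.5    3. ]
t wedge_packed 0.66 [259.3 441.3] [ 497.5 -289.9    3. ]
t snackbox 0.84 [259.7 177.7] [488.7 282.4   3. ]
t spoon 0.92 [215.6 278.8] [588.6  65.2   3. ]
t spoon 0.57 [143.1 158.2] [750.7 340.7   3. ]
top z [43.4 50.4 53.3] 949
```

View pics/c9.png

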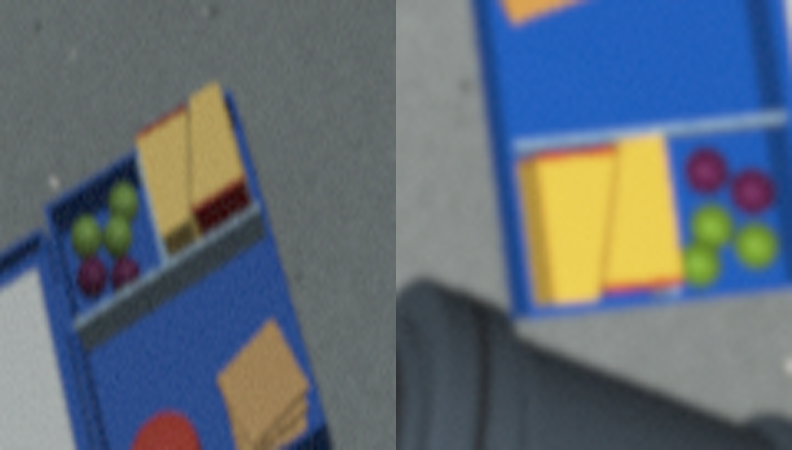

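```bash
python3 -c "
from workcell import *
print(sign_off())"
```

```text
the job is handed in; nothing more can be done
None
```

The job is handed in at about 24 s of the 61 s allowed. The snack box lid is open, the spoon is back flat on the bench, and the cheese wedge lies flat in the lunchbox beside the packed one, head to tail. While packing, the wedge caught on the rim twice, with at most about 34 N at the wrist. A few millimetres' gap may remain between its straight side and the +y wall. I did not take a last close look at the spoon to confirm bowl up; it stayed in the same grip from pick-up to laying down. I did not re-measure the bottle, snack cup or ramekin; the arm never went near them.

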